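Fetch the valve from the back of the stock channel

TASK

The low solenoid valve stands at the back of the grey stock channel, behind the tall regulator and filter: first stand both of these upright on the black rubber mat, and with them waiting there move the valve down into the raised frame of the mounting plate, flat on its base and squared with the frame. Then put the regulator and the filter back in the channel, standing upright, each on the spot it came from. Set everything down without dropping it or tipping it over, and leave the wrench, the tin and the blue bin where they are.

Things in the scene. Friction and masses are not known exactly. Their poses are not given: they have to be found in the camera images.
- channel: Fixed grey steel trough, open on top. Origin: underside (on the bench), on the lane's centre line; x along the lane to its closed far end, z up. Lane 64 mm wide, from x = -100 mm (8 mm high lip) to +125 mm. Walls 3 mm thick, tops 45 mm and floor 4 mm above the bench. Dark pads on the centre line at x = -52, +6 mm (regulator and filter, either in either place) and +60 mm (valve): all start there.
- mat: Fixed black rubber mat on the bench, 160 mm (x) by 220 mm (y), 4 mm thick: the place to set things aside. Origin: centre of its underside; z up. Mat and mounting plate lie left and right of the channel, either one on either side.
- plate: Fixed aluminium mounting plate, 150 mm (x) by 170 mm (y), 6 mm thick; origin: centre of its underside, z up. In its middle a dark steel frame, 5 mm thick, stands 8 mm above the plate around a rectangle of 60 mm (x) by 68 mm (y), whose floor is the plate's top, 6 mm above the bench. The valve goes in with its x along the frame's x, either way round.
- valve: Loose low solenoid valve: straight-sided block 40 mm (x, along the lane at the start) by 48 mm (y) by 40 mm high, aluminium below and black above, about 0.22 kg. Origin: centre of its underside; z up. Grip across its x faces; at the start 45 mm are free behind it, 11 mm before it and 8 mm to each side wall.
- regulator: Loose pressure regulator, 104 mm tall, about 0.32 kg: square aluminium body 46 by 46 mm, 58 mm high, round gauge on its -x side (5 mm proud), steel collar 40 mm in diameter to 66 mm, then a round black knob 36 mm in diameter from 66 to 104 mm, fixed to the body, good to grip. Origin: centre of its underside; z up.
- filter: Loose air filter, 104 mm tall, about 0.30 kg: round steel bowl 46 mm in diameter up to 62 mm, dark collar to 68 mm, then a square aluminium head 34 by 34 mm from 68 to 104 mm, sides along local x and y (squared with the lane at the start), good to grip. Origin: centre of its underside; z up.
- wrench: Bystander: loose steel wrench 170 mm long lying on the bench beyond the work. Origin at the middle of its underside, x along its length. Leave alone.
- tin: Bystander: small white jar with a steel lid, 52 mm in diameter, 60 mm tall, between robot and channel. Origin: centre of its underside. Leave alone.
- bin: Bystander: open blue plastic bin 85 by 120 by 55 mm beyond the work. Origin: centre of its underside. Leave alone.
Things that resemble listed ones, but are neither listed nor needed, are in the scene too. Several things look just like the plate: the one meant starts nearest to the robot's base.

How it is judged:
By the outcome, as a careful person would: the job done as asked, in the order asked, and still so for the second after the job is handed in, with the robot touching nothing.
It also fails if it takes over 120 s, if anything falls off the work surface, if the arm or the gripper's body presses on something with over 40 N, if the wrist force passes 120 N, or if a joint passes its speed limit or range.

ROBOT

A 6-joint arm with a two-finger parallel gripper is mounted at the origin on the work surface. World frame = base frame: x ahead of the robot, y to its left, z up, the work surface at z = 0. Lengths are in m, angles in degrees, forces in N, time in s.
With the tool pointing down it reaches from about 0.25 to 0.725 m from the base axis. Payload 9.7 kg.
Tool frame: the origin (TCP) lies on the centre line of the jaws, within the pads' length; the fingertips stand 17 mm ahead of it and the grasp point (between the pads) lies 2 mm behind it (bot.nose_length is the distance from the TCP to the fingertips, in m); x points along the fingers, y is the direction in which the jaws open and shut, and the axes are right-handed (so a half turn about x gives the same grasp; the last joint's range is limited). The gripper opens to 85 mm and grips with 20 to 120 N. Pads are 22 mm wide; open, the fingers measure 114 mm over their backs; the gripper's body (76 mm by 85 mm) begins 54 mm behind the grasp point. The pads swing forward as they close: fully open they stand 13 mm farther back than shut.
Start: joints at [74.255, 4.979, 10.078, 95.1, 0, 90], TCP at [0.149, 0.529, 0.248] pointing down, gripper open.
Joint ranges: [-179.16, 179.16], [-48.56, 103.87], [-65.8, 70.77], [-126.05, 130.52], [-82.76, 87.17], [-180, 180]. Speed limits (degrees/s): [127.2, 127.2, 147.25, 180, 180, 180].

INTERFACE

Orientations are given as [roll, pitch, yaw] about the fixed x, y, z axes, in that order (R = Rz(yaw) Ry(pitch) Rx(roll)).
In Python, from workcell import bot, viewer, ticket gives the robot as it stands.
- The arm moves only by the tool jog_arm, never from a script. Its argument "deltas" is a list of rows, each an object of numbers: "fingers": the opening, from 0 (shut) to 1 (fully open); "x", "y", "z": the shift along the world's x, y, z in mm; "twist": the turn about the world's z in degrees. A call has 1 to 10 rows; each row is the pose to reach, as a shift and turn from the pose measured when the call began; what a row does not reach only later rows make up. A row lasts 1/10 s, in which the tool goes at most 50 mm and 8.59 degrees, less where a joint would pass 70% of its speed; a pose out of reach is approached as far as the arm can. A call with a gripper value outside its range is refused whole. The fingers move at their own pace and stop on an object; "grip_force" is the grip in N (left out, the last holds). Time passes only in rows, so rows that repeat a pose let the fingers close. It gives the time, the measured TCP pose, the force and the opening at its end, in the units of the state.
- bot.get_obs(): the state, without advancing time (a new reading comes with each control period).
- viewer.camera(name): name is "scene" or "top"; returns a dict with "image" (420x560x3 uint8, red, green, blue), "fovy" (degrees; the focal length in pixels is half the picture's height over the tangent of half this angle, whatever the lens; pixels are square), "cx", "cy" (the principal point, pixels), "world_to_cam" (4x4, takes a point from world to camera coordinates). Camera axes: x right, y down, z forward; pixel columns grow to the right and rows downward; lengths in m; the calibration is good to about 2 mm. A picture is of the moment at which its call begins. There is no depth.
- ticket.job_done(): hands the job in, once; it reports no verdict.
The state is a dict: "time": time; "q": joint angles; "qd": joint speeds; "joint_efforts": joint torques, N m; "ee_pos": TCP position; "tcp_rot": TCP orientation; "wrist_force": force on the tool from outside, world axes, zero at the start; "torque": the same for the moment, N m; "opening": finger opening in m.
Only numpy, scipy, OpenCV 4.12 (cv2) and the standard library are available. Lean on these libraries where they do the work, as an engineer would, in place of code of your own. Each camera call takes 0.05 s, during which the arm holds its last target.

## Working session

There is one attempt and no reset: what is moved stays moved. The work goes in short steps, Python scripts to look and compute and a tool call to move; the robot and the scene stay as the last step left them, time stands still between calls to the robot, and variables do not carry over. Pictures are saved under pics/ and viewed, and the job is handed in when it is done.

Besides the shell and the picture viewer there is one more tool, called after "Request:" as name(argument=value, ...), one argument or row to a line, values as JSON. jog_arm: Moves the arm, as the interface text tells. Its arguments: {"type":"object","properties":{"deltas":{"type":"array"},"grip_force":{"type":"number"}},"required":["deltas"]}

```bash
mkdir -p pics; ls
python3 - <<'E'
from workcell import bot, viewer
import cv2
o=bot.get_obs(); print(o)
for n in ("scene","top"):
    c=viewer.camera(n); print(n,c["fovy"],c["cx"],c["cy"],c["world_to_cam"],[k for k in c])
    cv2.imwrite(f"pics/{n}0.png",c["image"][:,:,::-1])
E
```

```text
pics
{'time': 0.0, 'q': array([7.42533091e+01, 5.00831931e+00, 1.00337472e+01, 9.50992588e+01,
       6.63132831e-04, 8.99998668e+01]), 'qd': array([ 0.06486493, -0.03723515, -0.07949693, -0.04163958, -0.02677853,
       -0.004652  ]), 'joint_efforts': array([ 1.62694378e-04, -5.20389819e+01,  4.64803112e+01,  1.62042148e-02,
        1.09270052e-04, -7.43476789e-06]), 'ee_pos': array([0.14920089, 0.52915485, 0.24760341]), 'tcp_rot': array([ -90.51473694,   89.9261661 , -106.2612951 ]), 'wrist_force': array([-0.13057334, -0.5844147 , -0.06523186]), 'torque': array([ 0.04886449, -0.01713741, -0.00641672]), 'opening': 0.0852156568456459}
scene 44.16500624109422 274.64895390088617 216.67263512212142 [[-0.77022523  0.6377252   0.007724    0.55526398]
 [ 0.33856536  0.41911257 -0.84244771 -0.10000377]
 [-0.54048736 -0.64625941 -0.53872274  1.53530801]
 [ 0.          0.          0.          1.        ]] ['image', 'fovy', 'cx', 'cy', 'world_to_cam']
top 54.733084817959146 276.1329334389979 208.18287806177244 [[-0.00938206 -0.99989239  0.01127773 -0.15461712]
 [-0.99814014  0.00868506 -0.0603393   0.5582445 ]
 [ 0.06023486 -0.01182286 -0.99811421  1.22748625]
 [ 0.          0.          0.          1.        ]] ['image', 'fovy', 'cx', 'cy', 'world_to_cam']
```

View pics/scene0.png

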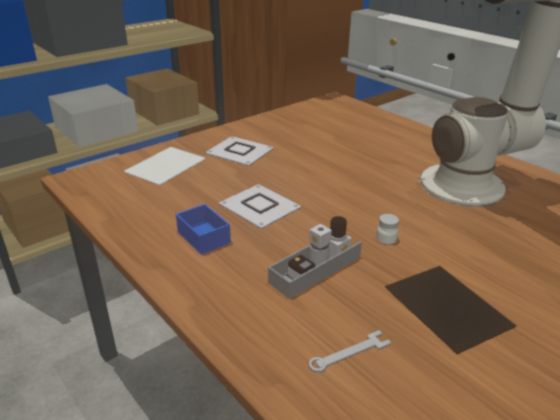

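View pics/top0.png

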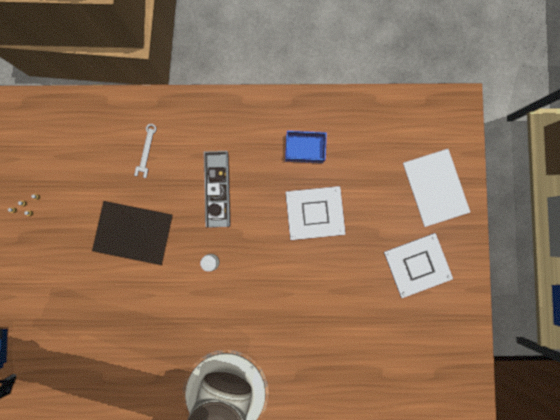

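Top view: the plate candidates are a framed plate at (315,212), another at (419,266) and a plain sheet at (436,188). The base is at about (226,390). I'll measure their distances and enlarge the work area.

```bash
cat > h.py <<'E'
from workcell import bot, viewer, ticket
import numpy as np, cv2
def cam(n):
    c=viewer.camera(n); c["f"]=c["image"].shape[0]/2/np.tan(np.radians(c["fovy"]/2)); c["bgr"]=c["image"][:,:,::-1].copy(); return c
def plane(c,uv,z):
    uv=np.atleast_2d(uv).astype(float); W=np.array(c["world_to_cam"]); R=W[:3,:3]; o=-R.T@W[:3,3]
    d=np.c_[(uv[:,0]-c["cx"])/c["f"],(uv[:,1]-c["cy"])/c["f"],np.ones(len(uv))]@R
    s=(z-o[2])/d[:,2]; return o+d*s[:,None]
def proj(c,P):
    W=np.array(c["world_to_cam"]); p=np.atleast_2d(P)@W[:3,:3].T+W[:3,3]
    return np.c_[c["f"]*p[:,0]/p[:,2]+c["cx"],c["f"]*p[:,1]/p[:,2]+c["cy"]]
def crop(c,u0,v0,u1,v1,k,name):
    im=cv2.resize(c["bgr"][v0:v1,u0:u1],None,fx=k,fy=k,interpolation=cv2.INTER_CUBIC); cv2.imwrite("pics/"+name,im)
E
python3 - <<'E'
from h import *
t=cam("top"); s=cam("scene")
for uv in [(315,212),(419,266),(436,188)]:
    p=plane(t,uv,.006)[0]; print(uv,p.round(3),np.hypot(p[0],p[1]).round(3))
crop(t,190,140,350,245,5,"t1.png"); crop(s,200,170,370,300,4,"s1.png")
hsv=cv2.cvtColor(t["bgr"],cv2.COLOR_BGR2HSV)
g=cv2.cvtColor(t["bgr"],cv2.COLOR_BGR2GRAY)
# mat
m=(g<45).astype(np.uint8)
# plate
w=((hsv[...,1]<40)&(g>150)).astype(np.uint8)
for nm,mk,z,box in (("mat",m,.004,(85,195,180,270)),("plate",w,.006,(280,180,350,245))):
    k=np.zeros_like(mk); a,b,c_,d=box; k[b:d,a:c_]=mk[b:d,a:c_]
    cs,_=cv2.findContours(k,cv2.RETR_EXTERNAL,cv2.CHAIN_APPROX_NONE); ct=max(cs,key=cv2.contourArea)
    P=plane(t,ct[:,0,:],z)[:,:2]*1000
    print(nm,cv2.minAreaRect(P.astype(np.float32)))
E
```

```text
(315, 212) [ 0.545 -0.28   0.006] 0.612
(419, 266) [ 0.375 -0.599  0.006] 0.707
(436, 188) [ 0.616 -0.659  0.006] 0.903
mat ((470.5811462402344, 276.2453308105469), (81.68407440185547, 34.32044982910156), 23.600013732910156)
plate ((543.1116943359375, -279.86932373046875), (151.40280151367188, 171.24331665039062), 5.142373085021973)
```

View pics/t1.png

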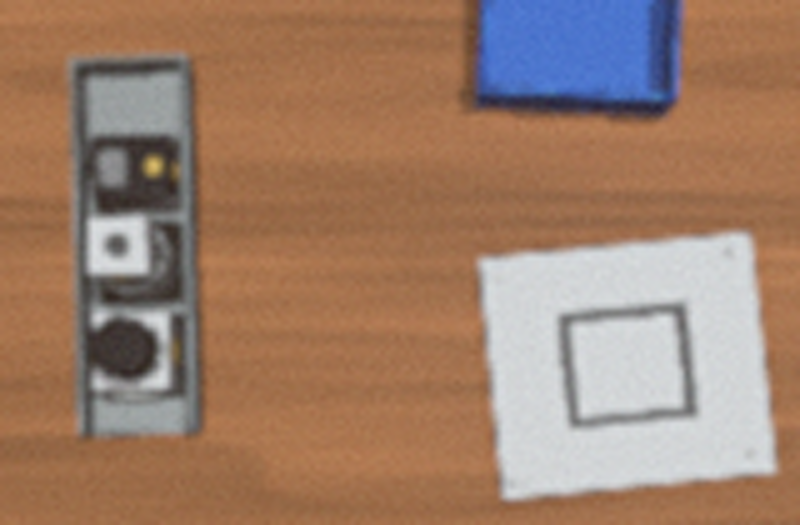

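View pics/s1.png

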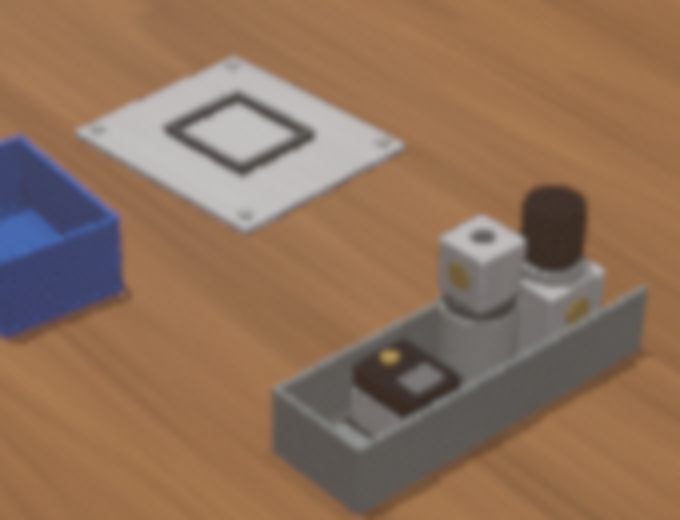

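Plate: the framed one at (315,212) is 0.61 m from the base. The other is at 0.71 m and the sheet has no frame, so I take the first; the crop shows its frame and screws. In the channel, the regulator (black knob) stands in front, the filter (square head) in the middle and the valve at the back. Next I'll get their exact poses.

Run:
```python
from h import *
t=cam("top"); s=cam("scene")
hsv=cv2.cvtColor(t["bgr"],cv2.COLOR_BGR2HSV); g=cv2.cvtColor(t["bgr"],cv2.COLOR_BGR2GRAY)
print("mat g",g[225:240:5,125:140:5], hsv[232,132], "wood",g[290,130],"chan",hsv[155:160,215])
sat=hsv[...,1]
print(t["bgr"][232,132],t["bgr"][290,130])
def rect(mk,box,z,c):
    k=np.zeros_like(mk); a,b,c_,d=box; k[b:d,a:c_]=mk[b:d,a:c_]
    cs,_=cv2.findContours(k,cv2.RETR_EXTERNAL,cv2.CHAIN_APPROX_NONE); ct=max(cs,key=cv2.contourArea)
    P=plane(c,ct[:,0,:],z)[:,:2]*1000
    M=cv2.moments(k,True); cen=plane(c,(M['m10']/M['m00'],M['m01']/M['m00']),z)[0]*1000
    return cv2.minAreaRect(P.astype(np.float32)), cen.round(1), cv2.boundingRect(ct)
print("mat",rect((g<60).astype(np.uint8),(85,190,180,275),.004,t))
print("frame",rect(((g<140)&(hsv[...,1]<90)).astype(np.uint8),(298,196,332,229),.014,t))
print("filtertop",rect((g>190).astype(np.uint8),(203,175,224,199),.108,t))
print("knob",rect((g<70).astype(np.uint8),(204,200,224,219),.108,t))
print("valve",rect((g<75).astype(np.uint8),(206,164,228,183),.044,t))
crop(t,198,145,238,232,7,"t2.png")
```

```text
mat g [[51 46 48]
 [49 53 51]
 [48 42 42]] [ 5 58 53] wood 123 chan [[ 90   4 127]
 [102   8 160]
 [ 75   9 164]
 [ 90  11 161]
 [ 95  10 156]]
[41 43 53] [ 76 111 166]
mat (((486.565673828125, 284.280517578125), (215.68653869628906, 155.51705932617188), 78.08439636230469), array([486.1, 284.8,   4. ]), (93, 202, 79, 62))
frame (((543.0111694335938, -279.2506103515625), (67.78244018554688, 77.76079559326172), 4.6604695320129395), array([ 544.8, -281. ,   14. ]), (302, 201, 27, 24))
filtertop (((609.1376953125, 20.80274200439453), (28.654647827148438, 25.772974014282227), 89.54049682617188), array([609.2,  20.6, 108. ]), (208, 184, 11, 10))
knob (((550.609375, 19.36861801147461), (36.99309539794922, 28.458955764770508), 89.49296569824219), array([549.5,  18.3, 108. ]), (207, 204, 14, 11))
valve (((658.5579223632812, 22.464313507080078), (57.263187408447266, 39.46495056152344), 89.56597137451172), array([657.1,  18.8,  44. ]), (206, 168, 20, 14))
```

View pics/t2.png

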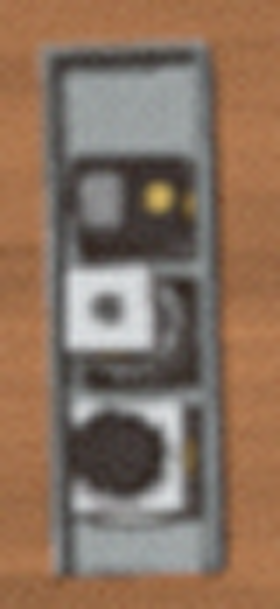

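Run:
```python
from h import *
def edges(c):
    hs=cv2.cvtColor(c["bgr"],cv2.COLOR_BGR2HSV)[...,1].astype(float); return hs
t=cam("top"); sa=edges(t)
thr=75
L=[];Rr=[]
for v in range(160,222):
    row=sa[v]
    # left crossing from u=195 going right: sat falls below thr
    for u in range(195,225):
        if row[u]>=thr>row[u+1]: L.append((u+(row[u]-thr)/(row[u]-row[u+1]),v)); break
    for u in range(245,215,-1):
        if row[u]>=thr>row[u-1]: Rr.append((u-(row[u]-thr)/(row[u]-row[u-1]),v)); break
T=[]
for u in range(209,226):
    col=sa[:,u]
    for v in range(140,165):
        if col[v]>=thr>col[v+1]: T.append((u,v+(col[v]-thr)/(col[v]-col[v+1]))); break
B=[]
for u in range(211,226):
    col=sa[:,u]
    for v in range(240,215,-1):
        if col[v]>=thr>col[v-1]: B.append((u,v-(col[v]-thr)/(col[v]-col[v-1]))); break
def fit(pts,z,nm):
    P=plane(t,pts,z)[:,:2]*1000
    vx,vy,x0,y0=cv2.fitLine(P.astype(np.float32),cv2.DIST_HUBER,0,.01,.01).ravel()
    print(nm,"ang",np.degrees(np.arctan2(vy,vx)).round(2),"pt",x0.round(1),y0.round(1)); return
fit(L,.045,"left z45"); fit(Rr,0,"right z0"); fit(Rr,.045,"right@45"); fit(T,.045,"far z45"); fit(B,.012,"near z12")
# filter head outline from bright mask, subpixel via upsample
g=cv2.cvtColor(t["bgr"],cv2.COLOR_BGR2GRAY)
k=8
def up(box): 
    a,b,c,d=box; return cv2.resize(g[b:d,a:c],None,fx=k,fy=k,interpolation=cv2.INTER_CUBIC)
def rect(mk,box,z):
    cs,_=cv2.findContours(mk.astype(np.uint8),cv2.RETR_EXTERNAL,cv2.CHAIN_APPROX_NONE); ct=max(cs,key=cv2.contourArea)
    uv=(ct[:,0,:]+.5)/k-.5+np.array(box[:2]); P=plane(t,uv,z)[:,:2]*1000
    return cv2.minAreaRect(P.astype(np.float32)), cv2.fitEllipse(P.astype(np.float32))
b=(200,178,226,199); print("filter",rect(up(b)>175,b,.108)[0])
b=(203,200,226,221); print("knob",rect(up(b)<95,b,.108))
b=(204,164,232,183); print("valve",rect(up(b)<95,b,.044)[0])
b=(298,196,332,229); m=up(b); print("frame",rect(m<150,b,.014)[0])
# scene
s=cam("scene"); crop(s,260,210,370,300,7,"s2.png")
```

```text
left z45 ang 1.25 pt 631.3 56.8
right z0 ang 1.34 pt 603.6 -13.2
right@45 ang 1.34 pt 599.2 -17.9
far z45 ang -87.65 pt 731.1 20.8
near z12 ang -88.81 pt 501.9 19.0
filter ((609.0435791015625, 20.263826370239258), (31.89634132385254, 32.70500564575195), 0.04672107845544815)
knob (((548.4249267578125, 19.498083114624023), (59.518638610839844, 41.95177459716797), 1.4172031879425049), ((548.6824951171875, 23.168148040771484), (43.0621452331543, 59.05418395996094), 92.1611328125))
valve ((663.8025512695312, 23.093528747558594), (58.14067459106445, 61.109100341796875), 1.563899278640747)
frame ((542.6761474609375, -279.21832275390625), (70.06366729736328, 79.06709289550781), 5.0631279945373535)
```

View pics/s2.png

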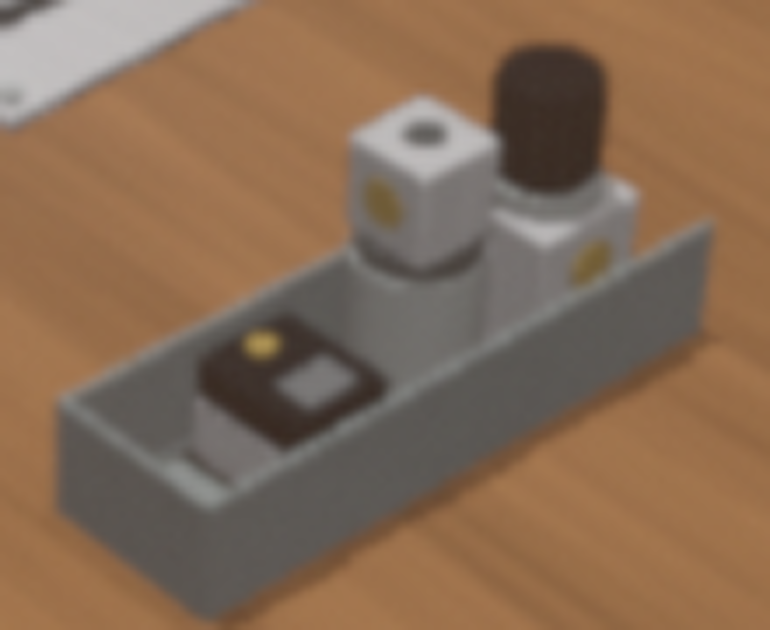

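Channel origin is about (603, 21) mm with yaw 1.3°. That puts the regulator at (551,20), the filter at (609,21) and the valve at about (663,22). The mat centre is about (486.5,284.5) with yaw −11.9°, and the frame centre is about (543,−279.5) with yaw 5°. Next I'll check the jaw orientation.

```bash
cat >> h.py <<'E'
from scipy.spatial.transform import Rotation as Ro
def st(target=None):
    o=bot.get_obs(); R=Ro.from_euler('xyz',o['tcp_rot'],degrees=True).as_matrix()
    print('t',round(o['time'],2),'tcp',(o['ee_pos']*1000).round(1),'jaw yaw',np.degrees(np.arctan2(R[1,1],R[0,1])).round(2),'x axis',R[:,0].round(3),'F',np.round(o['wrist_force'],1),'open',round(o['opening']*1000,1),'q',np.round(o['q'],1))
    return o
E
python3 -c "
from h import *
print(bot.nose_length); st()"
```

```text
0.017
t 0.4 tcp [149.2 529.3 248.2] jaw yaw 74.25 x axis [-0. -0. -1.] F [-0.3  0.6 -0.4] open 85.5 q [74.3  5.  10.1 95.1 -0.  90. ]
```

Request:
jog_arm(
  deltas=[
    {"x":25,"y":-32,"twist":5,"fingers":1},
    {"x":55,"y":-70,"twist":10},
    {"x":85,"y":-108,"twist":15},
    {"x":115,"y":-146,"twist":17},
    {"x":145,"y":-184,"twist":17},
    {"x":175,"y":-222,"twist":17},
    {"x":205,"y":-260,"twist":17},
    {"x":235,"y":-298,"twist":17},
    {"x":265,"y":-336,"twist":17},
    {"x":290,"y":-367,"twist":17},
  ],
)

```text
validation failed for argument at $.de...
```

```bash
python3 -c "
from h import *
st()"
```

```text
t 0.4 tcp [149.2 529.3 248.2] jaw yaw 74.25 x axis [-0. -0. -1.] F [-0.3  0.6 -0.4] open 85.5 q [74.3  5.  10.1 95.1 -0.  90. ]
```

Request:
jog_arm(
  deltas=[
    {"x":25,"y":-32,"z":0,"twist":5,"fingers":1},
    {"x":55,"y":-70,"z":0,"twist":10,"fingers":1},
    {"x":85,"y":-108,"z":0,"twist":15,"fingers":1},
    {"x":115,"y":-146,"z":0,"twist":17,"fingers":1},
    {"x":145,"y":-184,"z":0,"twist":17,"fingers":1},
    {"x":175,"y":-222,"z":0,"twist":17,"fingers":1},
    {"x":205,"y":-260,"z":0,"twist":17,"fingers":1},
    {"x":235,"y":-298,"z":0,"twist":17,"fingers":1},
    {"x":265,"y":-336,"z":0,"twist":17,"fingers":1},
    {"x":290,"y":-367,"z":0,"twist":17,"fingers":1},
  ],
)

```text
time: 1.4
ee_pos: [0.4403, 0.1601, 0.2484]
tcp_rot: [-8.5, 90.0, -7.3]
wrist_force: [0.2, 1.3, 0.9]
opening: 0.0858
```

```bash
python3 -c "
from h import *
st()"
```

```text
t 1.4 tcp [440.3 160.1 248.4] jaw yaw 91.2 x axis [ 0.001 -0.    -1.   ] F [0.2 1.3 0.9] open 85.8 q [20.  -6.2 -1.  95.2 -0.  18.8]
```

Request:
jog_arm(
  deltas=[
    {"x":28,"y":-35,"z":0,"twist":0,"fingers":1},
    {"x":56,"y":-70,"z":0,"twist":0,"fingers":1},
    {"x":84,"y":-105,"z":-20,"twist":0,"fingers":1},
    {"x":111,"y":-140,"z":-45,"twist":0,"fingers":1},
    {"x":111,"y":-140,"z":-75,"twist":0,"fingers":1},
    {"x":111,"y":-140,"z":-98,"twist":0,"fingers":1},
    {"x":111,"y":-140,"z":-98,"twist":0,"fingers":1},
  ],
)

```text
time: 2.1
ee_pos: [0.5498, 0.0197, 0.1469]
tcp_rot: [-178.0, 89.7, -176.8]
wrist_force: [-0.3, 0.2, 0.6]
opening: 0.0855
```

```bash
python3 -c "
from h import *
st(); s=cam('scene'); crop(s,260,130,400,300,3,'a1.png')
t=cam('top'); crop(t,150,130,290,250,4,'a2.png')"
```

```text
t 2.1 tcp [549.8  19.7 146.9] jaw yaw 91.16 x axis [-0.005 -0.    -1.   ] F [-0.3  0.2  0.6] open 85.5 q [ 2.1  4.4 -1.7 84.1 -0.   0.9]
```

View pics/a1.png

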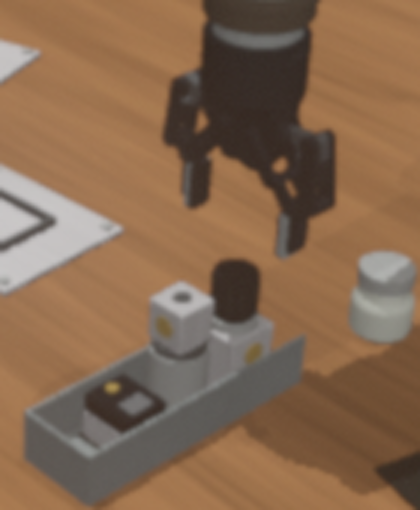

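Jaws straddle the knob (scene crop: tips around (242,228), knob top at (235,270) below). Descending and gripping.

Request:
jog_arm(
  deltas=[
    {"x":1,"y":0,"z":-25,"twist":0,"fingers":1},
    {"x":1,"y":0,"z":-45,"twist":0,"fingers":1},
    {"x":1,"y":0,"z":-57,"twist":0,"fingers":1},
    {"x":1,"y":0,"z":-57,"twist":0,"fingers":1},
    {"x":1,"y":0,"z":-57,"twist":0,"fingers":0.5},
    {"x":1,"y":0,"z":-57,"twist":0,"fingers":0.5},
    {"x":1,"y":0,"z":-57,"twist":0,"fingers":0.3},
    {"x":1,"y":0,"z":-57,"twist":0,"fingers":0.3},
    {"x":1,"y":0,"z":-57,"twist":0,"fingers":0.3},
  ],
  grip_force=50,
)

```text
time: 3.1
ee_pos: [0.5527, 0.0202, 0.0951]
tcp_rot: [-2.9, 89.9, -1.6]
wrist_force: [-1.0, -0.1, 5.9]
opening: 0.0349
```

```bash
python3 -c "
from h import *
st(); s=cam('scene'); crop(s,260,130,400,300,3,'a3.png')"
```

```text
t 3.1 tcp [552.7  20.2  95.1] jaw yaw 91.21 x axis [ 0.002 -0.    -1.   ] F [-1.  -0.1  5.9] open 34.9 q [ 2.1  5.  -6.8 78.  -0.   0.9]
```

View pics/a3.png

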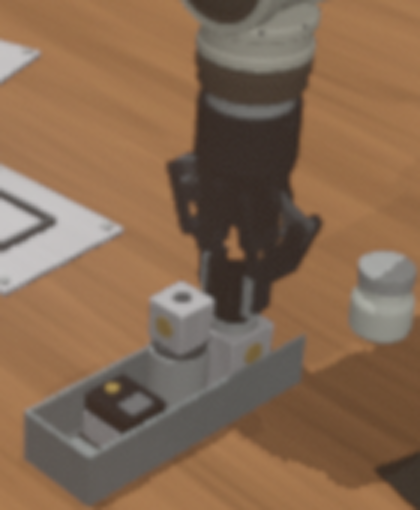

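Request:
jog_arm(
  deltas=[
    {"x":0,"y":0,"z":5,"twist":0,"fingers":0.3},
    {"x":0,"y":0,"z":15,"twist":0,"fingers":0.3},
    {"x":0,"y":0,"z":30,"twist":0,"fingers":0.3},
    {"x":0,"y":0,"z":48,"twist":0,"fingers":0.3},
    {"x":0,"y":0,"z":65,"twist":0,"fingers":0.3},
    {"x":0,"y":0,"z":78,"twist":0,"fingers":0.3},
    {"x":0,"y":0,"z":80,"twist":0,"fingers":0.3},
  ],
)

```text
time: 3.85
ee_pos: [0.5535, 0.0202, 0.1776]
tcp_rot: [-0.2, 89.7, 1.0]
wrist_force: [0.4, 0.4, -1.9]
opening: 0.0347
```

```bash
python3 -c "
from h import *
st();st(); s=cam('scene'); crop(s,260,110,400,300,3,'a4.png')"
```

```text
t 3.85 tcp [553.5  20.2 177.6] jaw yaw 91.2 x axis [ 0.005  0.    -1.   ] F [ 0.4  0.4 -1.9] open 34.7 q [ 2.1  4.3  1.6 86.9 -0.   0.9]
t 3.85 tcp [553.5  20.2 177.6] jaw yaw 91.2 x axis [ 0.005  0.    -1.   ] F [ 0.4  0.4 -1.9] open 34.7 q [ 2.1  4.3  1.6 86.9 -0.   0.9]
```

View pics/a4.png

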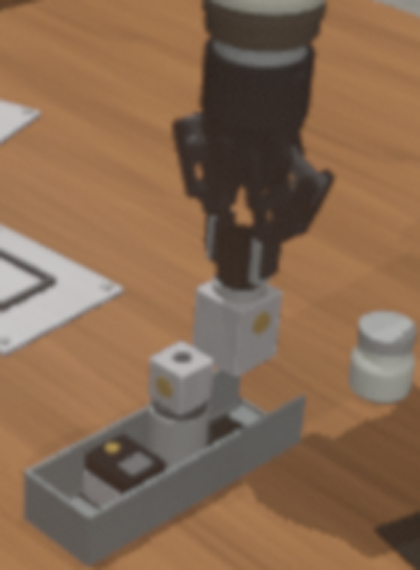

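The regulator is lifted upright. Moving it to the far side of the mat.

Request:
jog_arm(
  deltas=[
    {"x":-3,"y":15,"z":5,"twist":0,"fingers":0.3},
    {"x":-9,"y":48,"z":5,"twist":0,"fingers":0.3},
    {"x":-16,"y":88,"z":5,"twist":0,"fingers":0.3},
    {"x":-23,"y":130,"z":5,"twist":0,"fingers":0.3},
    {"x":-30,"y":172,"z":5,"twist":0,"fingers":0.3},
    {"x":-38,"y":214,"z":5,"twist":0,"fingers":0.3},
    {"x":-46,"y":254,"z":5,"twist":0,"fingers":0.3},
    {"x":-52,"y":286,"z":5,"twist":0,"fingers":0.3},
    {"x":-56,"y":306,"z":5,"twist":0,"fingers":0.3},
    {"x":-57,"y":313,"z":3,"twist":0,"fingers":0.3},
  ],
)

```text
time: 4.9
ee_pos: [0.4948, 0.3357, 0.1788]
tcp_rot: [-4.4, 89.8, -3.0]
wrist_force: [0.1, -0.2, -2.7]
opening: 0.0346
```

Request:
jog_arm(
  deltas=[
    {"x":0,"y":0,"z":-10,"twist":0,"fingers":0.3},
    {"x":0,"y":0,"z":-25,"twist":0,"fingers":0.3},
    {"x":0,"y":0,"z":-42,"twist":0,"fingers":0.3},
    {"x":0,"y":0,"z":-56,"twist":0,"fingers":0.3},
    {"x":0,"y":0,"z":-65,"twist":0,"fingers":0.3},
    {"x":0,"y":0,"z":-70,"twist":0,"fingers":0.3},
    {"x":0,"y":0,"z":-70,"twist":0,"fingers":0.3},
    {"x":0,"y":0,"z":-70,"twist":0,"fingers":0.3},
  ],
)

```text
time: 5.7
ee_pos: [0.4951, 0.3357, 0.1094]
tcp_rot: [3.0, 89.8, 4.3]
wrist_force: [-0.0, 0.3, -2.4]
opening: 0.0346
```

```bash
python3 -c "
from h import *
st(); s=cam('scene'); crop(s,330,180,550,360,3,'a5.png')"
```

```text
t 5.7 tcp [495.1 335.7 109.4] jaw yaw 91.35 x axis [ 0.004  0.    -1.   ] F [-0.   0.3 -2.4] open 34.6 q [34.2 10.9  1.3 80.2 -0.1 32.8]
```

View pics/a5.png

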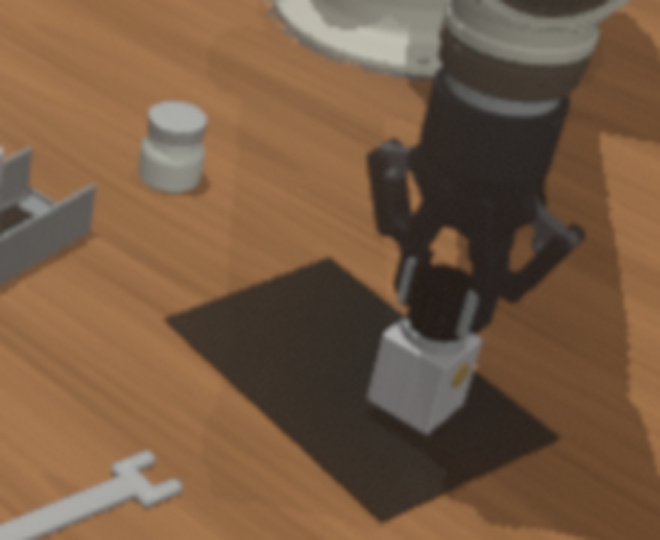

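The regulator is upright over the mat, about 14 mm above its final height. Easing it down.

Request:
jog_arm(
  deltas=[
    {"x":0,"y":0,"z":-4,"twist":0,"fingers":0.3},
    {"x":0,"y":0,"z":-8,"twist":0,"fingers":0.3},
    {"x":0,"y":0,"z":-11,"twist":0,"fingers":0.3},
    {"x":0,"y":0,"z":-13,"twist":0,"fingers":0.3},
    {"x":0,"y":0,"z":-14,"twist":0,"fingers":0.3},
    {"x":0,"y":0,"z":-14,"twist":0,"fingers":0.3},
    {"x":0,"y":0,"z":-14,"twist":0,"fingers":0.3},
  ],
)

```text
time: 6.45
ee_pos: [0.4952, 0.3359, 0.0958]
tcp_rot: [6.8, 89.8, 8.2]
wrist_force: [0.3, -0.5, -3.7]
opening: 0.0347
```

Request:
jog_arm(
  deltas=[
    {"x":0,"y":0,"z":0,"twist":0,"fingers":0.3},
  ],
)

```text
time: 6.55
ee_pos: [0.4952, 0.3359, 0.0959]
tcp_rot: [7.7, 89.8, 9.1]
wrist_force: [-0.3, 0.6, -3.3]
opening: 0.0346
```

Request:
jog_arm(
  deltas=[
    {"x":0,"y":0,"z":-1,"twist":0,"fingers":0.3},
    {"x":0,"y":0,"z":-1,"twist":0,"fingers":0.3},
  ],
)

```text
time: 6.75
ee_pos: [0.4954, 0.336, 0.0952]
tcp_rot: [11.3, 89.7, 12.6]
wrist_force: [0.2, 0.3, -1.2]
opening: 0.0348
```

Request:
jog_arm(
  deltas=[
    {"x":0,"y":0,"z":-1,"twist":0,"fingers":0.3},
    {"x":0,"y":0,"z":-1,"twist":0,"fingers":0.3},
  ],
)

```text
time: 6.95
ee_pos: [0.4956, 0.3361, 0.0952]
tcp_rot: [14.1, 89.7, 15.4]
wrist_force: [-1.1, -1.3, 5.0]
opening: 0.0348
```

Request:
jog_arm(
  deltas=[
    {"x":0,"y":0,"z":-1,"twist":0,"fingers":0.3},
    {"x":0,"y":0,"z":-1,"twist":0,"fingers":0.3},
  ],
)

```text
time: 7.15
ee_pos: [0.4956, 0.3361, 0.0951]
tcp_rot: [14.9, 89.6, 16.2]
wrist_force: [-2.7, -1.7, 6.5]
opening: 0.0346
```

Request:
jog_arm(
  deltas=[
    {"x":0,"y":0,"z":0.5,"twist":0,"fingers":0.5},
    {"x":0,"y":0,"z":0.5,"twist":0,"fingers":0.7},
    {"x":0,"y":0,"z":0.5,"twist":0,"fingers":1},
    {"x":0,"y":0,"z":1,"twist":0,"fingers":1},
    {"x":0,"y":0,"z":15,"twist":0,"fingers":1},
    {"x":0,"y":0,"z":40,"twist":0,"fingers":1},
    {"x":0,"y":0,"z":65,"twist":0,"fingers":1},
    {"x":5,"y":-15,"z":80,"twist":0,"fingers":1},
    {"x":12,"y":-45,"z":80,"twist":0,"fingers":1},
    {"x":20,"y":-85,"z":80,"twist":0,"fingers":1},
  ],
)

```text
time: 8.15
ee_pos: [0.5161, 0.2505, 0.1762]
tcp_rot: [16.3, 89.5, 17.7]
wrist_force: [1.3, -0.2, -0.2]
opening: 0.0853
```

```bash
python3 -c "
from h import *
st(); s=cam('scene'); crop(s,330,180,550,360,3,'a6.png'); t=cam('top'); crop(t,80,150,240,270,5,'a7.png')"
```

```text
t 8.15 tcp [516.1 250.5 176.2] jaw yaw 91.47 x axis [ 0.008  0.003 -1.   ] F [ 1.3 -0.2 -0.2] open 85.3 q [25.9  6.9  4.2 86.8 -0.1 24.5]
```

View pics/a6.png

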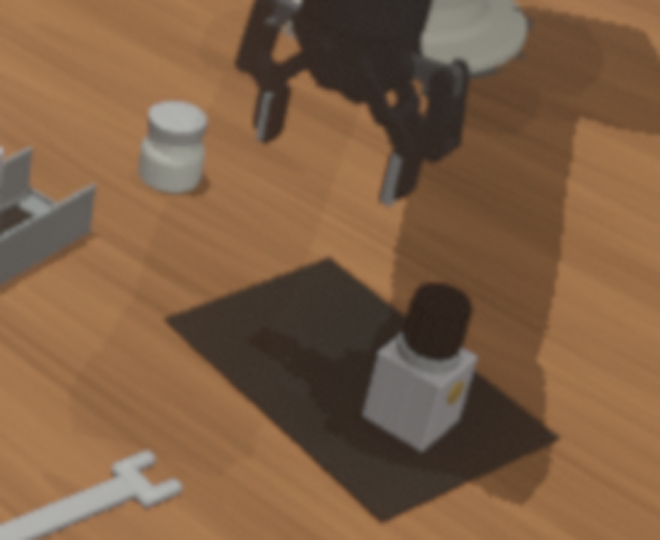

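View pics/a7.png

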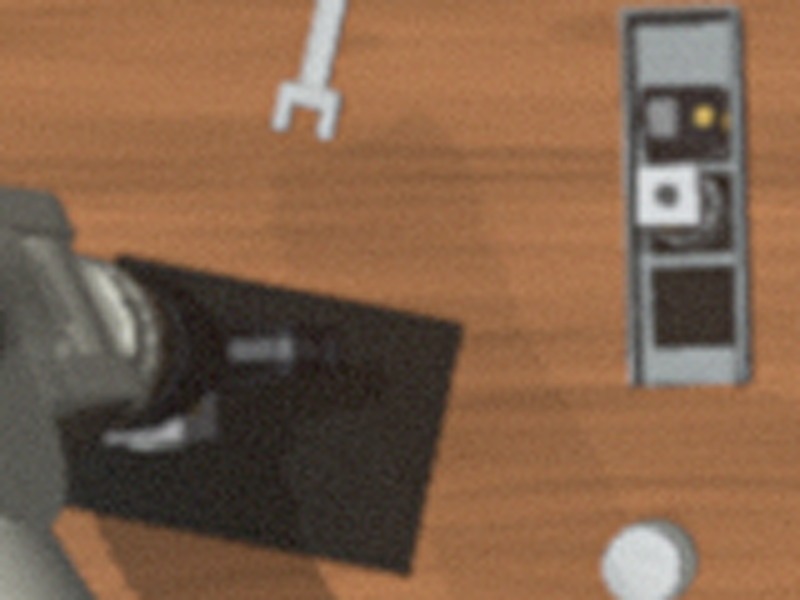

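The regulator stands upright on the mat. In the top crop its empty dark pad at (690,305) is clear and the filter is undisturbed. Going to the filter.

Request:
jog_arm(
  deltas=[
    {"x":8,"y":-20,"z":0,"twist":0,"fingers":1},
    {"x":24,"y":-60,"z":0,"twist":0,"fingers":1},
    {"x":40,"y":-100,"z":0,"twist":0,"fingers":1},
    {"x":56,"y":-140,"z":0,"twist":0,"fingers":1},
    {"x":72,"y":-178,"z":0,"twist":0,"fingers":1},
    {"x":85,"y":-210,"z":0,"twist":0,"fingers":1},
    {"x":92,"y":-227,"z":-10,"twist":0,"fingers":1},
    {"x":93,"y":-230,"z":-25,"twist":0,"fingers":1},
    {"x":93,"y":-230,"z":-30,"twist":0,"fingers":1},
    {"x":93,"y":-230,"z":-30,"twist":0,"fingers":1},
  ],
)

```text
time: 9.25
ee_pos: [0.6085, 0.018, 0.1445]
tcp_rot: [14.0, 89.7, 15.2]
wrist_force: [-1.1, -0.5, -0.6]
opening: 0.0851
```

```bash
python3 -c "
from h import *
st(); s=cam('scene'); crop(s,240,110,400,300,3,'b1.png')"
```

```text
t 9.25 tcp [608.5  18.  144.5] jaw yaw 91.21 x axis [ 0.005  0.001 -1.   ] F [-1.1 -0.5 -0.6] open 85.1 q [ 1.7 12.   6.4 84.2  0.1  0.5]
```

View pics/b1.png

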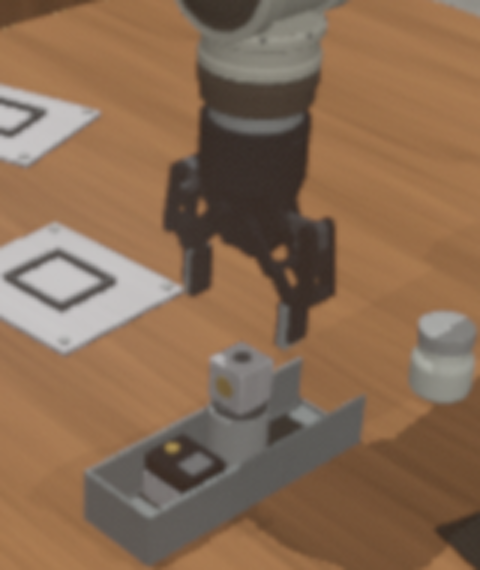

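Request:
jog_arm(
  deltas=[
    {"x":0.5,"y":2.5,"z":-20,"twist":0,"fingers":1},
    {"x":0.5,"y":2.5,"z":-40,"twist":0,"fingers":1},
    {"x":0.5,"y":2.5,"z":-51,"twist":0,"fingers":1},
    {"x":0.5,"y":2.5,"z":-51,"twist":0,"fingers":1},
    {"x":0.5,"y":2.5,"z":-51,"twist":0,"fingers":0.5},
    {"x":0.5,"y":2.5,"z":-51,"twist":0,"fingers":0.5},
    {"x":0.5,"y":2.5,"z":-51,"twist":0,"fingers":0.3},
    {"x":0.5,"y":2.5,"z":-51,"twist":0,"fingers":0.3},
    {"x":0.5,"y":2.5,"z":-51,"twist":0,"fingers":0.3},
    {"x":0.5,"y":2.5,"z":-51,"twist":0,"fingers":0.3},
  ],
)

```text
time: 10.3
ee_pos: [0.6097, 0.0208, 0.0955]
tcp_rot: [9.6, 89.6, 10.8]
wrist_force: [-0.7, 1.0, 5.4]
opening: 0.0331
```

```bash
python3 -c "
from h import *
st()"
```

```text
t 10.3 tcp [609.7  20.8  95.5] jaw yaw 91.23 x axis [ 0.007  0.001 -1.   ] F [-0.7  1.   5.4] open 33.1 q [ 1.9 12.5  1.6 78.7  0.1  0.7]
```

Request:
jog_arm(
  deltas=[
    {"x":0,"y":0,"z":5,"twist":0,"fingers":0.3},
    {"x":0,"y":0,"z":15,"twist":0,"fingers":0.3},
    {"x":0,"y":0,"z":30,"twist":0,"fingers":0.3},
    {"x":0,"y":0,"z":48,"twist":0,"fingers":0.3},
    {"x":0,"y":0,"z":65,"twist":0,"fingers":0.3},
    {"x":0,"y":0,"z":78,"twist":0,"fingers":0.3},
    {"x":0,"y":0,"z":80,"twist":0,"fingers":0.3},
    {"x":-8,"y":15,"z":80,"twist":0,"fingers":0.3},
    {"x":-30,"y":47,"z":80,"twist":0,"fingers":0.3},
  ],
)

```text
time: 11.2
ee_pos: [0.5798, 0.0672, 0.1742]
tcp_rot: [7.8, 89.6, 8.9]
wrist_force: [0.3, 0.8, -3.0]
opening: 0.0336
```

```bash
python3 -c "
from h import *
st(); s=cam('scene'); crop(s,240,110,400,300,3,'b2.png')"
```

```text
t 11.2 tcp [579.8  67.2 174.2] jaw yaw 91.07 x axis [ 0.006  0.001 -1.   ] F [ 0.3  0.8 -3. ] open 33.6 q [ 6.6  8.4  5.6 86.9  0.   5.5]
```

View pics/b2.png

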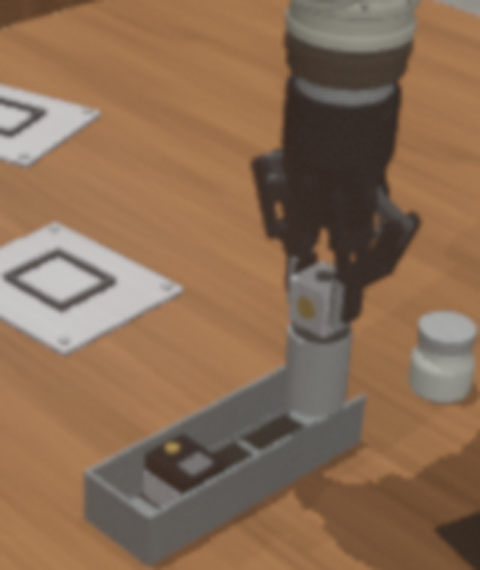

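The filter is lifted and the valve is undisturbed. Going to the near half of the mat.

Request:
jog_arm(
  deltas=[
    {"x":-18,"y":30,"z":2,"twist":0,"fingers":0.3},
    {"x":-40,"y":65,"z":2,"twist":0,"fingers":0.3},
    {"x":-62,"y":100,"z":2,"twist":0,"fingers":0.3},
    {"x":-82,"y":133,"z":2,"twist":0,"fingers":0.3},
    {"x":-96,"y":156,"z":2,"twist":0,"fingers":0.3},
    {"x":-104,"y":168,"z":0,"twist":0,"fingers":0.3},
    {"x":-104,"y":169,"z":-12,"twist":0,"fingers":0.3},
    {"x":-104,"y":169,"z":-28,"twist":0,"fingers":0.3},
    {"x":-104,"y":169,"z":-45,"twist":0,"fingers":0.3},
    {"x":-104,"y":169,"z":-58,"twist":0,"fingers":0.3},
  ],
)

```text
time: 12.25
ee_pos: [0.4719, 0.2401, 0.1143]
tcp_rot: [45.1, 89.8, 46.3]
wrist_force: [-0.0, 0.4, -3.0]
opening: 0.0333
```

Request:
jog_arm(
  deltas=[
    {"x":0,"y":0,"z":-5,"twist":0,"fingers":0.3},
    {"x":0,"y":0,"z":-8,"twist":0,"fingers":0.3},
    {"x":0,"y":0,"z":-8,"twist":0,"fingers":0.3},
    {"x":0,"y":0,"z":-8,"twist":0,"fingers":0.3},
  ],
)

```text
time: 12.65
ee_pos: [0.4723, 0.2402, 0.107]
tcp_rot: [39.9, 89.8, 41.1]
wrist_force: [-0.3, 0.1, -2.6]
opening: 0.0333
```

```bash
python3 -c "
from h import *
st(); s=cam('scene'); crop(s,330,180,550,360,3,'b3.png')"
```

```text
t 12.65 tcp [472.3 240.2 107. ] jaw yaw 91.21 x axis [ 0.003  0.003 -1.   ] F [-0.3  0.1 -2.6] open 33.3 q [26.9  1.6 -9.1 79.1  0.1 25.7]
```

View pics/b3.png

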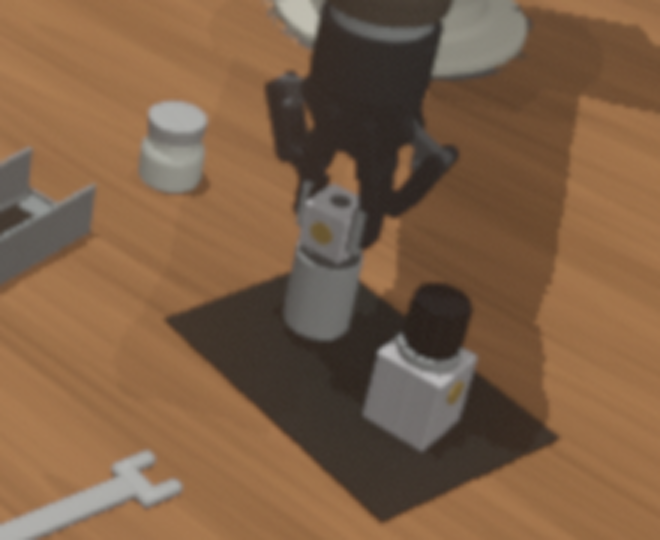

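Request:
jog_arm(
  deltas=[
    {"x":0,"y":0,"z":-4,"twist":0,"fingers":0.3},
    {"x":0,"y":0,"z":-8,"twist":0,"fingers":0.3},
    {"x":0,"y":0,"z":-10,"twist":0,"fingers":0.3},
    {"x":0,"y":0,"z":-11,"twist":0,"fingers":0.3},
    {"x":0,"y":0,"z":-11,"twist":0,"fingers":0.3},
  ],
)

```text
time: 13.2
ee_pos: [0.4722, 0.2402, 0.0959]
tcp_rot: [40.7, 89.8, 41.9]
wrist_force: [0.6, -0.0, -1.6]
opening: 0.0331
```

Request:
jog_arm(
  deltas=[
    {"x":0,"y":0,"z":-1,"twist":0,"fingers":0.3},
    {"x":0,"y":0,"z":-1,"twist":0,"fingers":0.3},
  ],
)

```text
time: 13.4
ee_pos: [0.4724, 0.2403, 0.0955]
tcp_rot: [38.4, 89.7, 39.6]
wrist_force: [-1.3, -0.7, 3.1]
opening: 0.0336
```

Request:
jog_arm(
  deltas=[
    {"x":0,"y":0,"z":-1,"twist":0,"fingers":0.3},
    {"x":0,"y":0,"z":-1,"twist":0,"fingers":0.3},
  ],
)

```text
time: 13.6
ee_pos: [0.4725, 0.2404, 0.0955]
tcp_rot: [35.7, 89.7, 36.9]
wrist_force: [-2.8, -0.6, 6.8]
opening: 0.0332
```

Request:
jog_arm(
  deltas=[
    {"x":0,"y":0,"z":0.5,"twist":0,"fingers":0.5},
    {"x":0,"y":0,"z":0.5,"twist":0,"fingers":0.7},
    {"x":0,"y":0,"z":0.5,"twist":0,"fingers":1},
    {"x":0,"y":0,"z":1,"twist":0,"fingers":1},
    {"x":0,"y":0,"z":15,"twist":0,"fingers":1},
    {"x":0,"y":0,"z":40,"twist":0,"fingers":1},
    {"x":0,"y":0,"z":65,"twist":0,"fingers":1},
    {"x":10,"y":-10,"z":85,"twist":-5,"fingers":1},
    {"x":25,"y":-35,"z":90,"twist":-12,"fingers":1},
    {"x":45,"y":-65,"z":90,"twist":-20,"fingers":1},
  ],
)

```text
time: 14.6
ee_pos: [0.5182, 0.1755, 0.1882]
tcp_rot: [37.2, 89.5, 18.3]
wrist_force: [1.1, 0.3, 0.2]
opening: 0.0852
```

Request:
jog_arm(
  deltas=[
    {"x":15,"y":-20,"z":0,"twist":-8,"fingers":1},
    {"x":30,"y":-40,"z":0,"twist":-16,"fingers":1},
    {"x":45,"y":-60,"z":0,"twist":-24,"fingers":1},
    {"x":60,"y":-80,"z":0,"twist":-32,"fingers":1},
    {"x":75,"y":-100,"z":0,"twist":-40,"fingers":1},
    {"x":90,"y":-120,"z":0,"twist":-48,"fingers":1},
    {"x":105,"y":-135,"z":0,"twist":-56,"fingers":1},
    {"x":120,"y":-145,"z":0,"twist":-64,"fingers":1},
    {"x":130,"y":-150,"z":0,"twist":-70,"fingers":1},
    {"x":135,"y":-153,"z":0,"twist":-70,"fingers":1},
  ],
)

```text
time: 15.6
ee_pos: [0.6539, 0.0219, 0.1888]
tcp_rot: [38.9, 89.5, -50.2]
wrist_force: [0.2, 0.4, -0.8]
opening: 0.0855
```

```bash
python3 -c "
from h import *
st(); s=cam('scene'); crop(s,240,110,460,360,2,'b4.png'); t=cam('top'); crop(t,80,130,240,270,5,'b5.png')"
```

```text
t 15.6 tcp [653.9  21.9 188.8] jaw yaw 0.92 x axis [ 0.006 -0.007 -1.   ] F [ 0.2  0.4 -0.8] open 85.5 q [ 2.1 18.6 19.3 90.4 -0.4 91.2]
```

View pics/b4.png

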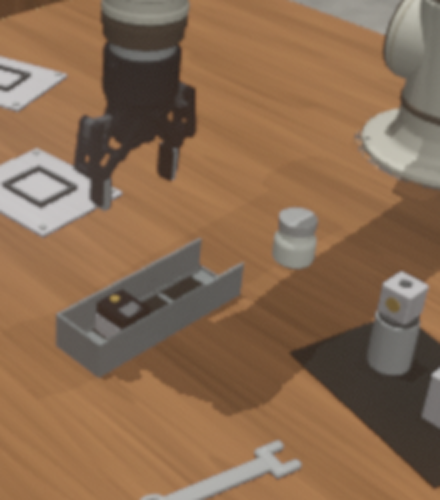

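View pics/b5.png

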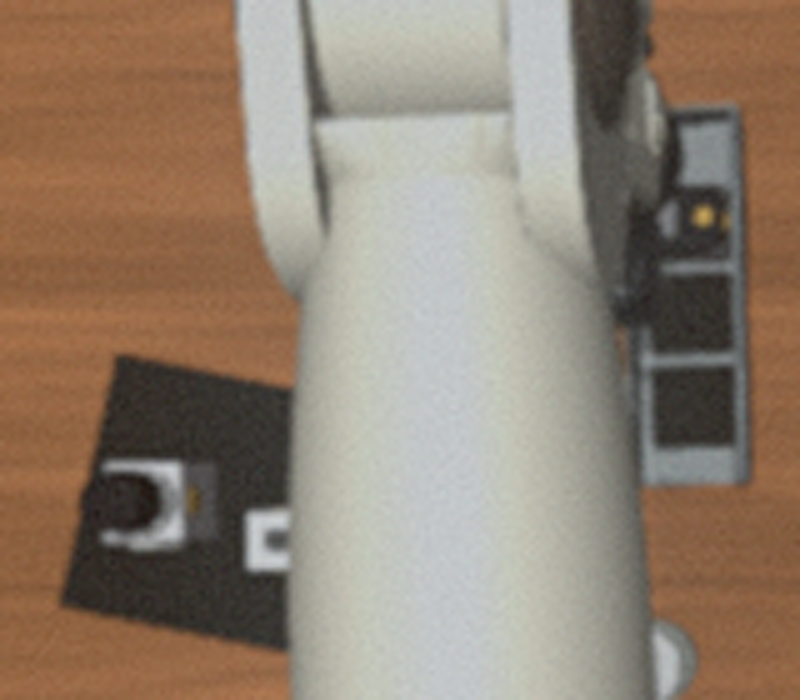

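```bash
python3 -c "
from h import *
t=cam('top')
print(plane(t,[(217,167.2),(217,181.9)],.044).round(4))
print('pads',plane(t,[(218.7,211.2),(218.7,192.4)],.004).round(4))"
```

```text
[[0.6807 0.0179 0.044 ]
 [0.6361 0.018  0.044 ]]
pads [[0.5498 0.0181 0.004 ]
 [0.6083 0.0181 0.004 ]]
```

Request:
jog_arm(
  deltas=[
    {"x":4,"y":0,"z":-25,"twist":0.4,"fingers":0.72},
    {"x":8,"y":0.5,"z":-55,"twist":0.4,"fingers":0.72},
    {"x":8,"y":0.5,"z":-85,"twist":0.4,"fingers":0.72},
    {"x":8,"y":0.5,"z":-105,"twist":0.4,"fingers":0.72},
    {"x":8,"y":0.5,"z":-115,"twist":0.4,"fingers":0.72},
    {"x":8,"y":0.5,"z":-115,"twist":0.4,"fingers":0.72},
  ],
)

```text
time: 16.35
ee_pos: [0.6602, 0.0234, 0.0726]
tcp_rot: [25.7, 89.6, -62.6]
wrist_force: [0.0, -0.5, 0.5]
opening: 0.0618
```

```bash
python3 -c "
from h import *
st(); s=cam('scene'); crop(s,240,150,370,300,4,'c1.png')"
```

```text
t 16.35 tcp [660.2  23.4  72.6] jaw yaw 1.7 x axis [ 0.004 -0.007 -1.   ] F [ 0.  -0.5  0.5] open 61.8 q [ 2.2 20.   8.3 78.1 -0.4 90.5]
```

View pics/c1.png

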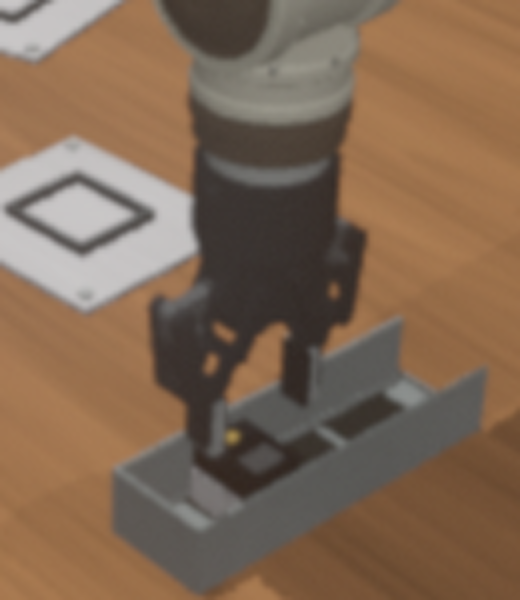

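The jaws straddle the valve: tip midpoint projects to about (256,454) in the crop, on the valve top centre at about (255,455). Descending and gripping.

Request:
jog_arm(
  deltas=[
    {"x":2,"y":-1,"z":-15,"twist":-0.4,"fingers":0.72},
    {"x":2,"y":-1,"z":-30,"twist":-0.4,"fingers":0.72},
    {"x":2,"y":-1,"z":-41,"twist":-0.4,"fingers":0.72},
    {"x":2,"y":-1,"z":-41,"twist":-0.4,"fingers":0.72},
    {"x":2,"y":-1,"z":-41,"twist":-0.4,"fingers":0.55},
    {"x":2,"y":-1,"z":-41,"twist":-0.4,"fingers":0.4},
    {"x":2,"y":-1,"z":-41,"twist":-0.4,"fingers":0.35},
    {"x":2,"y":-1,"z":-41,"twist":-0.4,"fingers":0.35},
    {"x":2,"y":-1,"z":-41,"twist":-0.4,"fingers":0.35},
  ],
)

```text
time: 17.3
ee_pos: [0.6632, 0.0224, 0.0336]
tcp_rot: [41.5, 89.5, -47.2]
wrist_force: [0.3, 0.3, 0.8]
opening: 0.0391
```

```bash
python3 -c "
from h import *
st(); s=cam('scene'); crop(s,240,150,370,300,4,'c2.png')"
```

```text
t 17.3 tcp [663.2  22.4  33.6] jaw yaw 1.28 x axis [ 0.006 -0.007 -1.   ] F [0.3 0.3 0.8] open 39.1 q [ 2.1 21.2  5.5 73.9 -0.4 90.8]
```

View pics/c2.png

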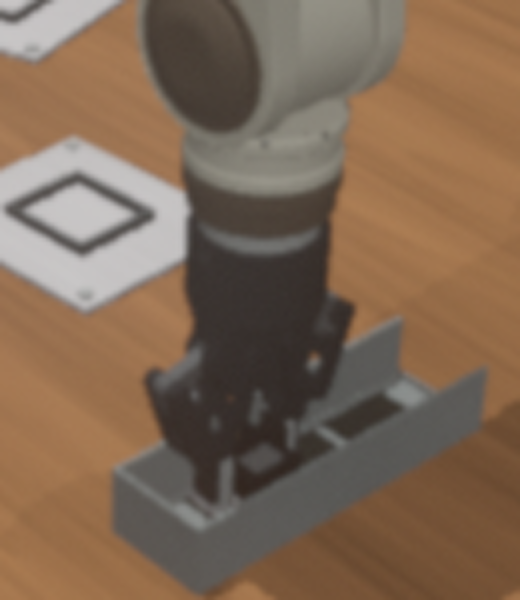

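Request:
jog_arm(
  deltas=[
    {"x":0,"y":0,"z":5,"twist":0,"fingers":0.35},
    {"x":0,"y":0,"z":15,"twist":0,"fingers":0.35},
    {"x":0,"y":0,"z":30,"twist":0,"fingers":0.35},
    {"x":0,"y":0,"z":48,"twist":0,"fingers":0.35},
    {"x":0,"y":0,"z":66,"twist":0,"fingers":0.35},
    {"x":0,"y":0,"z":82,"twist":0,"fingers":0.35},
    {"x":0,"y":0,"z":90,"twist":0,"fingers":0.35},
    {"x":0,"y":0,"z":90,"twist":0,"fingers":0.35},
  ],
)

```text
time: 18.15
ee_pos: [0.6639, 0.0224, 0.1257]
tcp_rot: [52.4, 89.3, -36.3]
wrist_force: [-0.2, -0.4, -2.9]
opening: 0.0394
```

```bash
python3 -c "
from h import *
st(); s=cam('scene'); crop(s,220,130,370,300,4,'c3.png')"
```

```text
t 18.15 tcp [663.9  22.4 125.7] jaw yaw 1.28 x axis [ 0.009 -0.007 -1.   ] F [-0.2 -0.4 -2.9] open 39.4 q [ 2.1 19.6 13.7 83.5 -0.4 90.8]
```

View pics/c3.png

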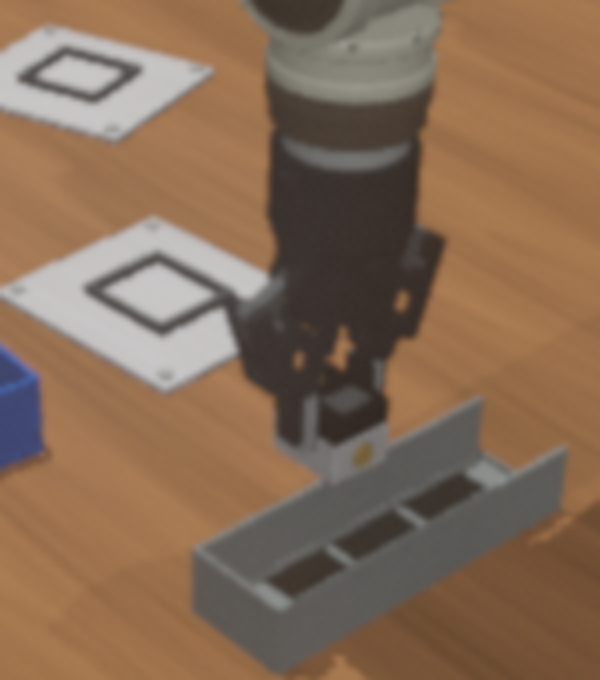

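Request:
jog_arm(
  deltas=[
    {"x":-6,"y":-15,"z":0,"twist":1,"fingers":0.35},
    {"x":-18,"y":-46,"z":0,"twist":2,"fingers":0.35},
    {"x":-34,"y":-86,"z":0,"twist":3,"fingers":0.35},
    {"x":-50,"y":-126,"z":0,"twist":3.8,"fingers":0.35},
    {"x":-66,"y":-166,"z":0,"twist":3.8,"fingers":0.35},
    {"x":-82,"y":-206,"z":0,"twist":3.8,"fingers":0.35},
    {"x":-98,"y":-246,"z":0,"twist":3.8,"fingers":0.35},
    {"x":-111,"y":-277,"z":0,"twist":3.8,"fingers":0.35},
    {"x":-119,"y":-297,"z":0,"twist":3.8,"fingers":0.35},
    {"x":-121,"y":-302,"z":0,"twist":3.8,"fingers":0.35},
  ],
)

```text
time: 19.2
ee_pos: [0.541, -0.2815, 0.1232]
tcp_rot: [41.8, 89.5, -43.3]
wrist_force: [-0.1, 0.4, -3.2]
opening: 0.0394
```

Request:
jog_arm(
  deltas=[
    {"x":0,"y":0,"z":-12,"twist":0,"fingers":0.35},
    {"x":0,"y":0,"z":-28,"twist":0,"fingers":0.35},
    {"x":0,"y":0,"z":-44,"twist":0,"fingers":0.35},
    {"x":0,"y":0,"z":-55,"twist":0,"fingers":0.35},
    {"x":0,"y":0,"z":-58,"twist":0,"fingers":0.35},
    {"x":0,"y":0,"z":-58,"twist":0,"fingers":0.35},
    {"x":0,"y":0,"z":-58,"twist":0,"fingers":0.35},
  ],
)

```text
time: 19.9
ee_pos: [0.5414, -0.2814, 0.0658]
tcp_rot: [43.4, 89.5, -41.7]
wrist_force: [-0.3, -0.4, -2.6]
opening: 0.0394
```

```bash
python3 -c "
from h import *
st(); s=cam('scene'); crop(s,190,130,330,260,5,'c4.png'); t=cam('top'); crop(t,270,170,360,250,7,'c5.png')"
```

```text
t 19.9 tcp [ 541.4 -281.4   65.8] jaw yaw 4.94 x axis [ 0.007 -0.006 -1.   ] F [-0.3 -0.4 -2.6] open 39.4 q [-27.4  13.   -1.1  75.4  -0.1  57.7]
```

View pics/c4.png

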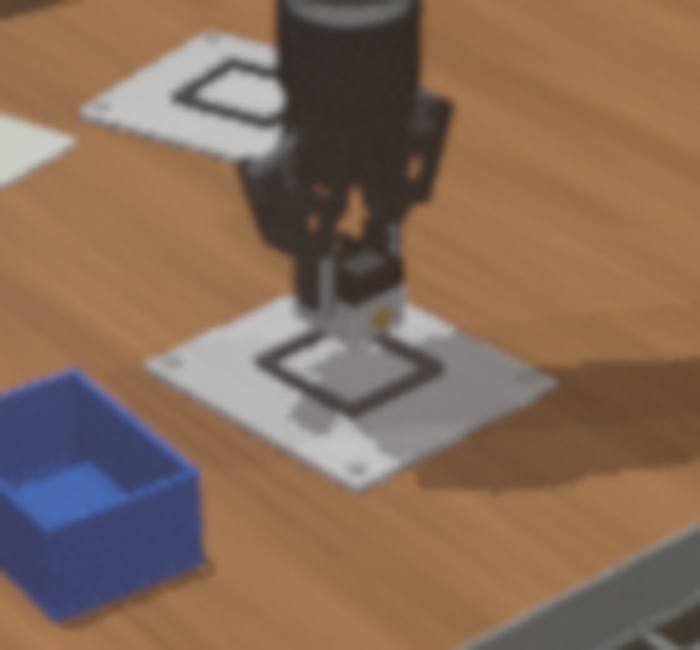

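View pics/c5.png

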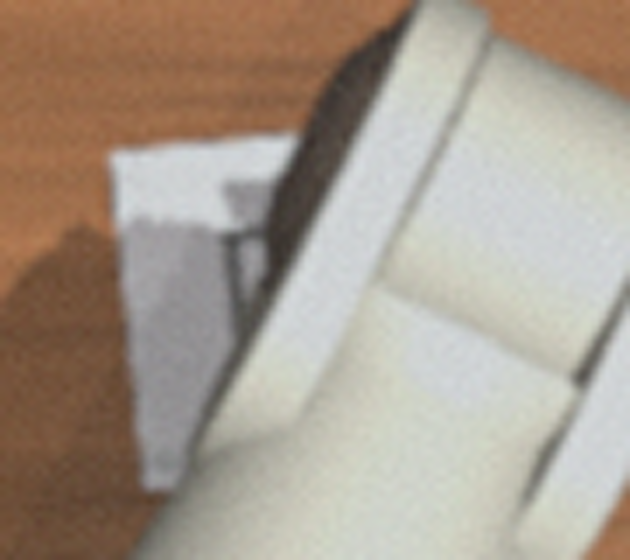

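Request:
jog_arm(
  deltas=[
    {"x":1.5,"y":2,"z":-8,"twist":0,"fingers":0.35},
    {"x":1.5,"y":2,"z":-16,"twist":0,"fingers":0.35},
    {"x":1.5,"y":2,"z":-18,"twist":0,"fingers":0.35},
    {"x":1.5,"y":2,"z":-18,"twist":0,"fingers":0.35},
    {"x":1.5,"y":2,"z":-18,"twist":0,"fingers":0.35},
  ],
)

```text
time: 20.5
ee_pos: [0.543, -0.2796, 0.048]
tcp_rot: [44.1, 89.4, -41.0]
wrist_force: [0.1, -0.2, -2.0]
opening: 0.0394
```

```bash
python3 -c "
from h import *
o=st(); s=cam('scene')
c,sn=np.cos(np.radians(5)),np.sin(np.radians(5))
R=np.array([[c,-sn],[sn,c]])
def box(cx,cy,a,b,z): return np.c_[np.array([[a,b],[a,-b],[-a,-b],[-a,b]])/2@R.T+[cx,cy],np.full(4,z)]/1000
im=cv2.resize(s['bgr'][130:260,190:330],None,fx=5,fy=5,interpolation=cv2.INTER_CUBIC)
p=o['ee_pos']*1000
for B,col in ((box(542.8,-279.3,70,78,14),(0,255,0)),(box(p[0],p[1],40,48,p[2]-29.6),(0,0,255)),(box(p[0],p[1],40,48,p[2]+10.4),(255,0,0))):
    q=((proj(s,B)-[190,130]+.5)*5).astype(np.int32); cv2.polylines(im,[q],True,col,1)
cv2.imwrite('pics/c6.png',im)"
```

```text
t 20.5 tcp [ 543.  -279.6   48. ] jaw yaw 4.93 x axis [ 0.007 -0.006 -1.   ] F [ 0.1 -0.2 -2. ] open 39.4 q [-27.2  13.5  -2.5  73.5  -0.1  57.9]
```

View pics/c6.png

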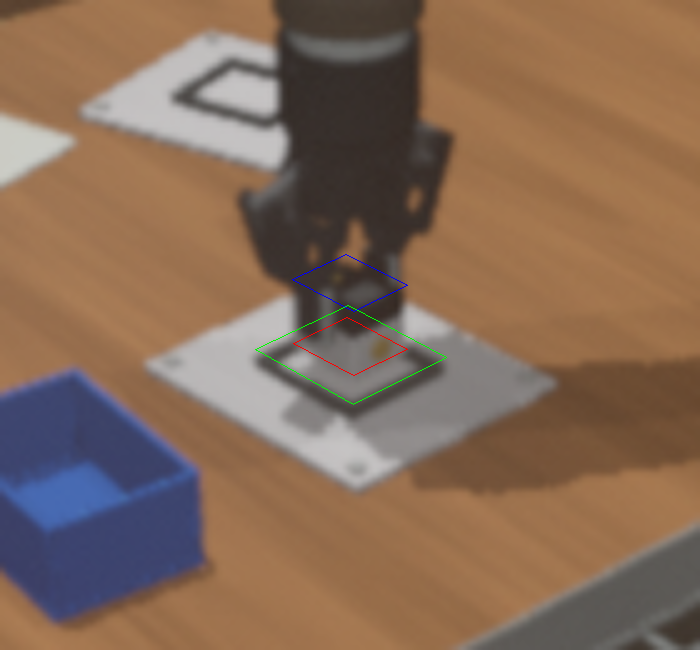

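The frame's outer lower edge matches the projected frame (the offset is its 8 mm side face), and the valve sits centred in it. Lowering gently.

Request:
jog_arm(
  deltas=[
    {"x":0,"y":0,"z":-4,"twist":0,"fingers":0.35},
    {"x":0,"y":0,"z":-8,"twist":0,"fingers":0.35},
    {"x":0,"y":0,"z":-10,"twist":0,"fingers":0.35},
    {"x":0,"y":0,"z":-11,"twist":0,"fingers":0.35},
    {"x":0,"y":0,"z":-11,"twist":0,"fingers":0.35},
  ],
)

```text
time: 21.05
ee_pos: [0.543, -0.2797, 0.037]
tcp_rot: [43.8, 89.4, -41.3]
wrist_force: [0.0, 0.3, -3.3]
opening: 0.0393
```

Request:
jog_arm(
  deltas=[
    {"x":0,"y":0,"z":-1,"twist":0,"fingers":0.35},
    {"x":0,"y":0,"z":-1,"twist":0,"fingers":0.35},
  ],
)

```text
time: 21.25
ee_pos: [0.5429, -0.2797, 0.0359]
tcp_rot: [43.5, 89.4, -41.6]
wrist_force: [-0.5, -0.4, -2.8]
opening: 0.039
```

Request:
jog_arm(
  deltas=[
    {"x":0,"y":0,"z":-1,"twist":0,"fingers":0.35},
    {"x":0,"y":0,"z":-1,"twist":0,"fingers":0.35},
  ],
)

```text
time: 21.45
ee_pos: [0.543, -0.2798, 0.0356]
tcp_rot: [44.1, 89.4, -41.0]
wrist_force: [-3.0, 0.5, 3.1]
opening: 0.0393
```

Request:
jog_arm(
  deltas=[
    {"x":0,"y":0,"z":-1,"twist":0,"fingers":0.35},
    {"x":0,"y":0,"z":-1,"twist":0,"fingers":0.35},
  ],
)

```text
time: 21.65
ee_pos: [0.543, -0.2798, 0.0356]
tcp_rot: [44.7, 89.4, -40.3]
wrist_force: [-3.8, 1.6, 7.1]
opening: 0.0391
```

Request:
jog_arm(
  deltas=[
    {"x":0,"y":0,"z":0.5,"twist":0,"fingers":0.55},
    {"x":0,"y":0,"z":0.5,"twist":0,"fingers":0.7},
    {"x":0,"y":0,"z":0.5,"twist":0,"fingers":0.75},
    {"x":0,"y":0,"z":1,"twist":0,"fingers":0.75},
    {"x":0,"y":0,"z":12,"twist":0,"fingers":0.75},
    {"x":0,"y":0,"z":35,"twist":0,"fingers":0.8},
    {"x":0,"y":0,"z":65,"twist":0,"fingers":1},
    {"x":0,"y":0,"z":100,"twist":0,"fingers":1},
    {"x":0,"y":20,"z":135,"twist":5,"fingers":1},
    {"x":0,"y":50,"z":155,"twist":12,"fingers":1},
  ],
)

```text
time: 22.65
ee_pos: [0.5434, -0.2304, 0.1944]
tcp_rot: [45.3, 89.2, -27.7]
wrist_force: [1.0, 0.2, -0.4]
opening: 0.0853
```

Request:
jog_arm(
  deltas=[
    {"x":0,"y":35,"z":0,"twist":7,"fingers":1},
    {"x":0,"y":75,"z":0,"twist":14,"fingers":1},
    {"x":0,"y":115,"z":0,"twist":21,"fingers":1},
    {"x":0,"y":155,"z":0,"twist":28,"fingers":1},
    {"x":0,"y":195,"z":0,"twist":36,"fingers":1},
    {"x":-10,"y":235,"z":0,"twist":44,"fingers":1},
    {"x":-20,"y":275,"z":0,"twist":52,"fingers":1},
    {"x":-30,"y":315,"z":0,"twist":60,"fingers":1},
    {"x":-40,"y":350,"z":0,"twist":68,"fingers":1},
    {"x":-50,"y":385,"z":0,"twist":74,"fingers":1},
  ],
)

```text
time: 23.65
ee_pos: [0.4928, 0.1561, 0.1955]
tcp_rot: [43.3, 89.1, 44.7]
wrist_force: [0.4, 0.5, -0.2]
opening: 0.0854
```

```bash
python3 -c "
from h import *
st(); s=cam('scene'); crop(s,190,150,330,260,5,'d1.png'); t=cam('top'); crop(t,275,170,355,250,7,'d2.png'); cv2.imwrite('pics/d3.png',s['bgr'])"
```

```text
t 23.65 tcp [492.8 156.1 195.5] jaw yaw 91.35 x axis [ 0.011  0.011 -1.   ] F [ 0.4  0.5 -0.2] open 85.4 q [17.4 -1.1 -2.  88.3  0.4 16. ]
```

View pics/d1.png

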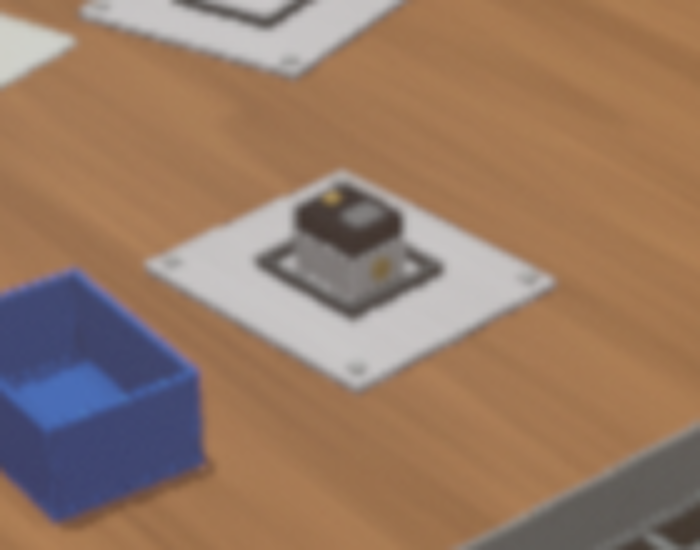

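View pics/d2.png

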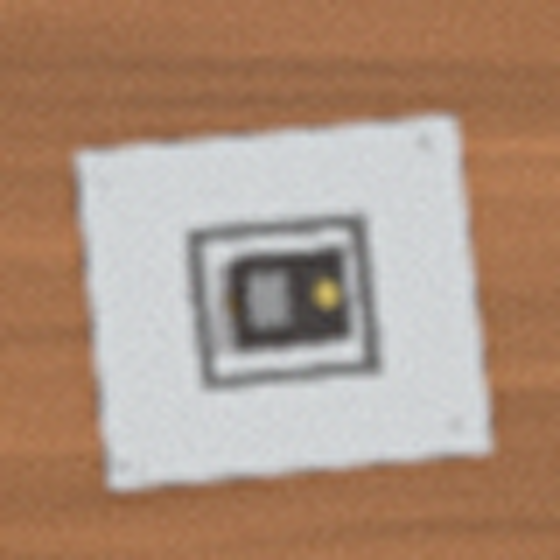

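View pics/d3.png

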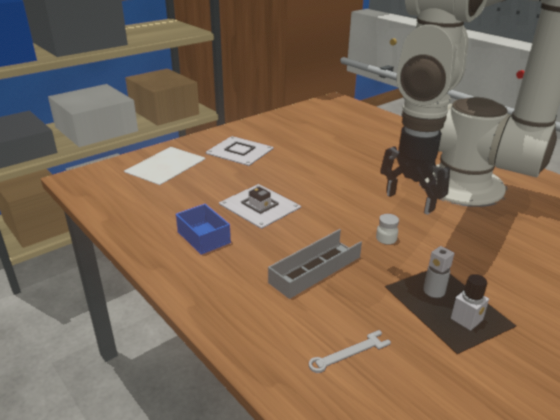

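The valve sits flat and squared in the frame, with gaps all round. Both tall parts wait upright on the mat at scene (439,272) and (471,302). Now the filter.

Request:
jog_arm(
  deltas=[
    {"x":-5,"y":20,"z":0,"twist":0,"fingers":1},
    {"x":-12,"y":50,"z":-5,"twist":0,"fingers":1},
    {"x":-18,"y":76,"z":-15,"twist":0,"fingers":1},
    {"x":-20,"y":84,"z":-30,"twist":0,"fingers":1},
    {"x":-20,"y":84,"z":-45,"twist":0,"fingers":1},
    {"x":-20,"y":84,"z":-45,"twist":0,"fingers":1},
    {"x":-20,"y":84,"z":-45,"twist":0,"fingers":1},
  ],
)

```text
time: 24.45
ee_pos: [0.4725, 0.2406, 0.1502]
tcp_rot: [46.5, 89.1, 47.8]
wrist_force: [-0.9, 0.9, -0.5]
opening: 0.0853
```

```bash
python3 -c "
from h import *
st(); s=cam('scene'); crop(s,350,150,530,350,3,'d4.png')"
```

```text
t 24.45 tcp [472.5 240.6 150.2] jaw yaw 91.36 x axis [ 0.01   0.011 -1.   ] F [-0.9  0.9 -0.5] open 85.3 q [26.8  0.6 -5.3 83.3  0.3 25.5]
```

View pics/d4.png

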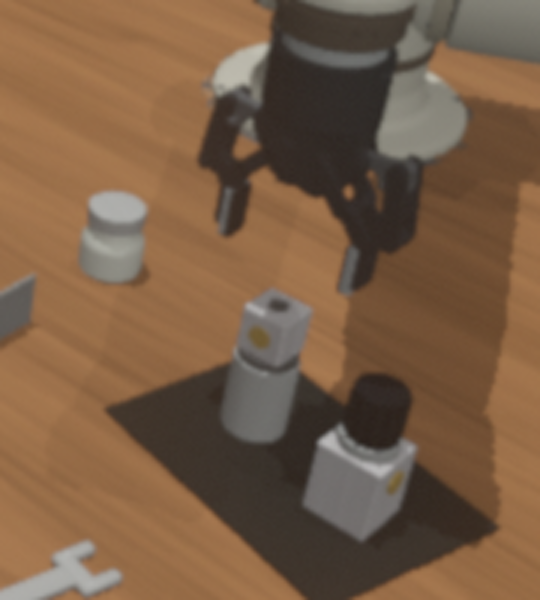

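Request:
jog_arm(
  deltas=[
    {"x":0,"y":0,"z":-20,"twist":-0.1,"fingers":1},
    {"x":0,"y":0,"z":-42,"twist":-0.1,"fingers":1},
    {"x":0,"y":0,"z":-57,"twist":-0.1,"fingers":1},
    {"x":0,"y":0,"z":-57,"twist":-0.1,"fingers":1},
    {"x":0,"y":0,"z":-57,"twist":-0.1,"fingers":0.5},
    {"x":0,"y":0,"z":-57,"twist":-0.1,"fingers":0.5},
    {"x":0,"y":0,"z":-57,"twist":-0.1,"fingers":0.3},
    {"x":0,"y":0,"z":-57,"twist":-0.1,"fingers":0.3},
    {"x":0,"y":0,"z":-57,"twist":-0.1,"fingers":0.3},
  ],
)

```text
time: 25.4
ee_pos: [0.4733, 0.241, 0.0949]
tcp_rot: [42.9, 89.0, 44.2]
wrist_force: [-0.8, -0.5, 6.8]
opening: 0.0334
```

```bash
python3 -c "
from h import *
st()"
```

```text
t 25.4 tcp [473.3 241.   94.9] jaw yaw 91.26 x axis [ 0.013  0.012 -1.   ] F [-0.8 -0.5  6.8] open 33.4 q [ 26.8   1.3 -10.8  77.    0.3  25.6]
```

Request:
jog_arm(
  deltas=[
    {"x":0,"y":0,"z":5,"twist":0,"fingers":0.3},
    {"x":0,"y":0,"z":15,"twist":0,"fingers":0.3},
    {"x":0,"y":0,"z":30,"twist":0,"fingers":0.3},
    {"x":0,"y":0,"z":48,"twist":0,"fingers":0.3},
    {"x":0,"y":0,"z":66,"twist":0,"fingers":0.3},
    {"x":0,"y":0,"z":80,"twist":0,"fingers":0.3},
    {"x":4,"y":-6,"z":84,"twist":0,"fingers":0.3},
    {"x":14,"y":-22,"z":84,"twist":0,"fingers":0.3},
    {"x":28,"y":-45,"z":84,"twist":0,"fingers":0.3},
    {"x":46,"y":-74,"z":84,"twist":0,"fingers":0.3},
  ],
)

```text
time: 26.4
ee_pos: [0.5194, 0.1664, 0.1786]
tcp_rot: [44.1, 89.0, 45.4]
wrist_force: [0.2, -0.5, -2.6]
opening: 0.0333
```

Request:
jog_arm(
  deltas=[
    {"x":18,"y":-29,"z":0,"twist":0,"fingers":0.3},
    {"x":38,"y":-61,"z":0,"twist":0,"fingers":0.3},
    {"x":58,"y":-94,"z":0,"twist":0,"fingers":0.3},
    {"x":75,"y":-122,"z":0,"twist":0,"fingers":0.3},
    {"x":86,"y":-139,"z":0,"twist":0,"fingers":0.3},
    {"x":91,"y":-146,"z":0,"twist":0,"fingers":0.3},
    {"x":91,"y":-146,"z":-5,"twist":0,"fingers":0.3},
    {"x":91,"y":-146,"z":-10,"twist":0,"fingers":0.3},
    {"x":91,"y":-146,"z":-10,"twist":0,"fingers":0.3},
  ],
)

```text
time: 27.3
ee_pos: [0.6096, 0.0215, 0.1676]
tcp_rot: [48.6, 89.1, 50.0]
wrist_force: [0.6, 0.1, -3.2]
opening: 0.0335
```

```bash
python3 -c "
from h import *
st(); s=cam('scene'); crop(s,240,110,400,300,3,'d5.png')"
```

```text
t 27.3 tcp [609.6  21.5 167.6] jaw yaw 91.42 x axis [ 0.01   0.012 -1.   ] F [ 0.6  0.1 -3.2] open 33.5 q [ 1.7 11.7  8.7 86.3  0.7  0.3]
```

View pics/d5.png

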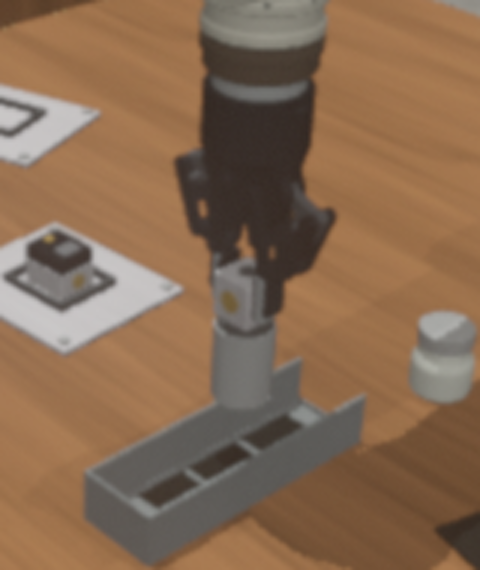

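Request:
jog_arm(
  deltas=[
    {"x":0.5,"y":-0.5,"z":-12,"twist":-0.2,"fingers":0.3},
    {"x":0.5,"y":-0.5,"z":-28,"twist":-0.2,"fingers":0.3},
    {"x":0.5,"y":-0.5,"z":-45,"twist":-0.2,"fingers":0.3},
    {"x":0.5,"y":-0.5,"z":-58,"twist":-0.2,"fingers":0.3},
    {"x":0.5,"y":-0.5,"z":-66,"twist":-0.2,"fingers":0.3},
    {"x":0.5,"y":-0.5,"z":-67,"twist":-0.2,"fingers":0.3},
    {"x":0.5,"y":-0.5,"z":-67,"twist":-0.2,"fingers":0.3},
  ],
)

```text
time: 28.05
ee_pos: [0.6103, 0.021, 0.1013]
tcp_rot: [46.3, 89.0, 47.5]
wrist_force: [-0.9, 1.4, -2.5]
opening: 0.033
```

```bash
python3 -c "
from h import *
st()"
```

```text
t 28.05 tcp [610.3  21.  101.3] jaw yaw 91.23 x axis [ 0.011  0.012 -1.   ] F [-0.9  1.4 -2.5] open 33.0 q [ 1.7 12.2  1.9 79.1  0.7  0.4]
```

Request:
jog_arm(
  deltas=[
    {"x":0,"y":0,"z":-3,"twist":0,"fingers":0.3},
    {"x":0,"y":0,"z":-5,"twist":0,"fingers":0.3},
    {"x":0,"y":0,"z":-5,"twist":0,"fingers":0.3},
    {"x":0,"y":0,"z":-5,"twist":0,"fingers":0.3},
  ],
)

```text
time: 28.45
ee_pos: [0.6104, 0.021, 0.0965]
tcp_rot: [45.9, 89.0, 47.2]
wrist_force: [-0.1, -0.1, -3.5]
opening: 0.0333
```

Request:
jog_arm(
  deltas=[
    {"x":0,"y":0,"z":-1,"twist":0,"fingers":0.3},
    {"x":0,"y":0,"z":-1,"twist":0,"fingers":0.3},
  ],
)

```text
time: 28.65
ee_pos: [0.6103, 0.021, 0.0954]
tcp_rot: [46.1, 89.0, 47.3]
wrist_force: [0.2, -0.4, -3.0]
opening: 0.0333
```

Request:
jog_arm(
  deltas=[
    {"x":0,"y":0,"z":-1,"twist":0,"fingers":0.3},
    {"x":0,"y":0,"z":-1,"twist":0,"fingers":0.3},
  ],
)

```text
time: 28.85
ee_pos: [0.6106, 0.0211, 0.0949]
tcp_rot: [44.3, 89.0, 45.5]
wrist_force: [-0.6, -0.1, 1.1]
opening: 0.0334
```

Request:
jog_arm(
  deltas=[
    {"x":0,"y":0,"z":-1,"twist":0,"fingers":0.3},
    {"x":0,"y":0,"z":-1,"twist":0,"fingers":0.3},
  ],
)

```text
time: 29.05
ee_pos: [0.6107, 0.0211, 0.0949]
tcp_rot: [42.0, 89.0, 43.2]
wrist_force: [-2.6, -0.3, 6.4]
opening: 0.0332
```

Request:
jog_arm(
  deltas=[
    {"x":0,"y":0,"z":0.5,"twist":0,"fingers":0.5},
    {"x":0,"y":0,"z":0.5,"twist":0,"fingers":0.7},
    {"x":0,"y":0,"z":0.5,"twist":0,"fingers":1},
    {"x":0,"y":0,"z":1,"twist":0,"fingers":1},
    {"x":0,"y":0,"z":15,"twist":0,"fingers":1},
    {"x":0,"y":0,"z":40,"twist":0,"fingers":1},
    {"x":0,"y":0,"z":65,"twist":0,"fingers":1},
    {"x":-5,"y":15,"z":80,"twist":0,"fingers":1},
    {"x":-16,"y":45,"z":80,"twist":0,"fingers":1},
    {"x":-31,"y":85,"z":80,"twist":0,"fingers":1},
  ],
)

```text
time: 30.05
ee_pos: [0.5797, 0.1066, 0.1761]
tcp_rot: [39.7, 88.9, 40.8]
wrist_force: [0.1, 0.0, -0.7]
opening: 0.0851
```

Request:
jog_arm(
  deltas=[
    {"x":-14,"y":38,"z":0,"twist":0,"fingers":1},
    {"x":-28,"y":78,"z":0,"twist":0,"fingers":1},
    {"x":-43,"y":118,"z":0,"twist":0,"fingers":1},
    {"x":-58,"y":158,"z":0,"twist":0,"fingers":1},
    {"x":-70,"y":192,"z":0,"twist":0,"fingers":1},
    {"x":-79,"y":218,"z":-5,"twist":0,"fingers":1},
    {"x":-83,"y":229,"z":-15,"twist":0,"fingers":1},
    {"x":-83,"y":229,"z":-28,"twist":0,"fingers":1},
    {"x":-83,"y":229,"z":-28,"twist":0,"fingers":1},
  ],
)

```text
time: 30.95
ee_pos: [0.4958, 0.3346, 0.1455]
tcp_rot: [40.3, 89.1, 41.4]
wrist_force: [-0.2, -0.1, -0.4]
opening: 0.0857
```

```bash
python3 -c "
from h import *
st(); s=cam('scene'); crop(s,260,130,520,330,3,'e1.png'); t=cam('top'); crop(t,190,140,250,235,6,'e2.png')"
```

```text
t 30.95 tcp [495.8 334.6 145.5] jaw yaw 91.11 x axis [ 0.012  0.01  -1.   ] F [-0.2 -0.1 -0.4] open 85.7 q [34.   9.9  4.1 83.4  0.1 32.9]
```

View pics/e1.png

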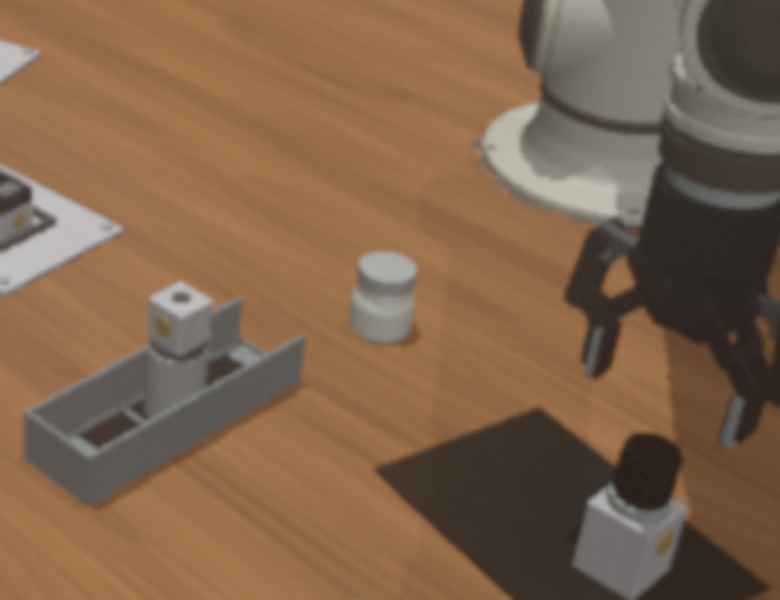

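View pics/e2.png

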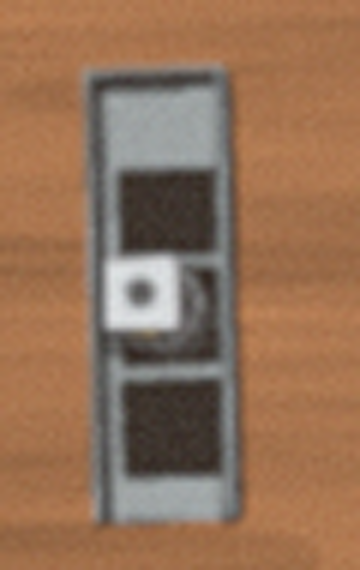

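The filter is back in place, upright: its head in the scene crop is at (180,318), same as before. Now the regulator.

Request:
jog_arm(
  deltas=[
    {"x":-0.5,"y":1.3,"z":-18,"twist":0.2,"fingers":1},
    {"x":-0.5,"y":1.3,"z":-38,"twist":0.2,"fingers":1},
    {"x":-0.5,"y":1.3,"z":-53,"twist":0.2,"fingers":1},
    {"x":-0.5,"y":1.3,"z":-53,"twist":0.2,"fingers":1},
    {"x":-0.5,"y":1.3,"z":-53,"twist":0.2,"fingers":0.5},
    {"x":-0.5,"y":1.3,"z":-53,"twist":0.2,"fingers":0.5},
    {"x":-0.5,"y":1.3,"z":-53,"twist":0.2,"fingers":0.3},
    {"x":-0.5,"y":1.3,"z":-53,"twist":0.2,"fingers":0.3},
    {"x":-0.5,"y":1.3,"z":-53,"twist":0.2,"fingers":0.3},
  ],
)

```text
time: 31.95
ee_pos: [0.4967, 0.336, 0.0958]
tcp_rot: [38.1, 88.9, 39.3]
wrist_force: [-0.4, -0.7, 5.6]
opening: 0.0347
```

```bash
python3 -c "
from h import *
st()"
```

```text
t 31.95 tcp [496.7 336.   95.8] jaw yaw 91.24 x axis [ 0.015  0.013 -1.   ] F [-0.4 -0.7  5.6] open 34.7 q [34.  10.4 -0.8 77.7  0.1 32.8]
```

Request:
jog_arm(
  deltas=[
    {"x":0,"y":0,"z":5,"twist":0,"fingers":0.3},
    {"x":0,"y":0,"z":15,"twist":0,"fingers":0.3},
    {"x":0,"y":0,"z":30,"twist":0,"fingers":0.3},
    {"x":0,"y":0,"z":48,"twist":0,"fingers":0.3},
    {"x":0,"y":0,"z":66,"twist":0,"fingers":0.3},
    {"x":0,"y":0,"z":80,"twist":0,"fingers":0.3},
    {"x":1,"y":-8,"z":84,"twist":0,"fingers":0.3},
    {"x":4,"y":-26,"z":84,"twist":0,"fingers":0.3},
    {"x":9,"y":-54,"z":84,"twist":0,"fingers":0.3},
    {"x":15,"y":-90,"z":84,"twist":0,"fingers":0.3},
  ],
)

```text
time: 32.95
ee_pos: [0.5113, 0.2443, 0.1785]
tcp_rot: [39.0, 89.0, 40.2]
wrist_force: [0.2, -0.7, -2.8]
opening: 0.0348
```

Request:
jog_arm(
  deltas=[
    {"x":7,"y":-38,"z":0,"twist":0,"fingers":0.3},
    {"x":14,"y":-78,"z":0,"twist":0,"fingers":0.3},
    {"x":21,"y":-118,"z":0,"twist":0,"fingers":0.3},
    {"x":28,"y":-156,"z":0,"twist":0,"fingers":0.3},
    {"x":35,"y":-190,"z":0,"twist":0,"fingers":0.3},
    {"x":40,"y":-214,"z":0,"twist":0,"fingers":0.3},
    {"x":42,"y":-224,"z":0,"twist":0,"fingers":0.3},
    {"x":42,"y":-225,"z":-4,"twist":0,"fingers":0.3},
    {"x":42,"y":-225,"z":-8,"twist":0,"fingers":0.3},
    {"x":42,"y":-225,"z":-8,"twist":0,"fingers":0.3},
  ],
)

```text
time: 33.95
ee_pos: [0.5527, 0.0201, 0.1694]
tcp_rot: [43.1, 89.0, 44.5]
wrist_force: [0.0, 0.4, -3.0]
opening: 0.0348
```

```bash
python3 -c "
from h import *
st(); s=cam('scene'); crop(s,260,110,400,300,3,'e3.png')"
```

```text
t 33.95 tcp [552.7  20.1 169.4] jaw yaw 91.36 x axis [ 0.012  0.012 -1.   ] F [ 0.   0.4 -3. ] open 34.8 q [ 1.8  3.8  0.1 85.6  0.7  0.4]
```

View pics/e3.png

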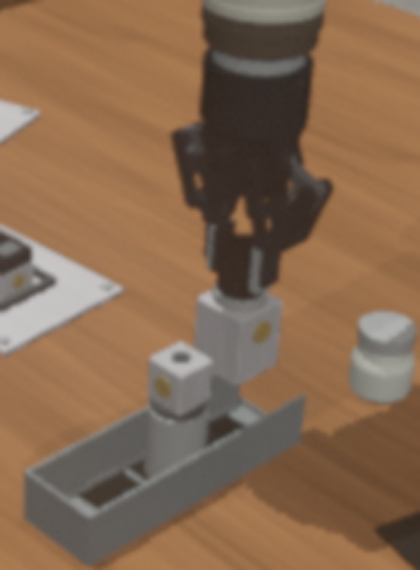

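Request:
jog_arm(
  deltas=[
    {"x":0.5,"y":0,"z":-12,"twist":-0.1,"fingers":0.3},
    {"x":0.5,"y":0,"z":-28,"twist":-0.1,"fingers":0.3},
    {"x":0.5,"y":0,"z":-45,"twist":-0.1,"fingers":0.3},
    {"x":0.5,"y":0,"z":-58,"twist":-0.1,"fingers":0.3},
    {"x":0.5,"y":0,"z":-66,"twist":-0.1,"fingers":0.3},
    {"x":0.5,"y":0,"z":-68,"twist":-0.1,"fingers":0.3},
    {"x":0.5,"y":0,"z":-68,"twist":-0.1,"fingers":0.3},
  ],
)

```text
time: 34.7
ee_pos: [0.5533, 0.0203, 0.1019]
tcp_rot: [41.7, 89.0, 43.0]
wrist_force: [-0.3, -0.9, -3.0]
opening: 0.0348
```

```bash
python3 -c "
from h import *
st()"
```

```text
t 34.7 tcp [553.3  20.3 101.9] jaw yaw 91.28 x axis [ 0.013  0.012 -1.   ] F [-0.3 -0.9 -3. ] open 34.8 q [ 1.8  4.4 -6.7 78.1  0.7  0.5]
```

Request:
jog_arm(
  deltas=[
    {"x":0.5,"y":0,"z":-3,"twist":0,"fingers":0.3},
    {"x":0.5,"y":0,"z":-5,"twist":0,"fingers":0.3},
    {"x":0.5,"y":0,"z":-5,"twist":0,"fingers":0.3},
    {"x":0.5,"y":0,"z":-5,"twist":0,"fingers":0.3},
  ],
)

```text
time: 35.1
ee_pos: [0.5539, 0.0203, 0.0971]
tcp_rot: [41.4, 89.0, 42.6]
wrist_force: [-0.2, -0.3, -2.3]
opening: 0.0348
```

Request:
jog_arm(
  deltas=[
    {"x":0,"y":0,"z":-1,"twist":0,"fingers":0.3},
    {"x":0,"y":0,"z":-1,"twist":0,"fingers":0.3},
  ],
)

```text
time: 35.3
ee_pos: [0.5539, 0.0203, 0.0961]
tcp_rot: [41.2, 89.0, 42.4]
wrist_force: [-0.5, -0.3, -2.8]
opening: 0.0349
```

Request:
jog_arm(
  deltas=[
    {"x":0,"y":0,"z":-1,"twist":0,"fingers":0.3},
    {"x":0,"y":0,"z":-1,"twist":0,"fingers":0.3},
  ],
)

```text
time: 35.5
ee_pos: [0.5541, 0.0203, 0.0958]
tcp_rot: [39.3, 88.9, 40.6]
wrist_force: [-1.6, 1.8, 3.6]
opening: 0.035
```

Request:
jog_arm(
  deltas=[
    {"x":0,"y":0,"z":-1,"twist":0,"fingers":0.3},
    {"x":0,"y":0,"z":-1,"twist":0,"fingers":0.3},
  ],
)

```text
time: 35.7
ee_pos: [0.5543, 0.0203, 0.0958]
tcp_rot: [37.4, 88.9, 38.7]
wrist_force: [-2.6, -0.1, 6.6]
opening: 0.0348
```

Contact. Releasing, then rising and moving clear toward the mat side.

Request:
jog_arm(
  deltas=[
    {"x":0,"y":0,"z":0.5,"twist":0,"fingers":0.5},
    {"x":0,"y":0,"z":0.5,"twist":0,"fingers":0.7},
    {"x":0,"y":0,"z":0.5,"twist":0,"fingers":1},
    {"x":0,"y":0,"z":1,"twist":0,"fingers":1},
    {"x":0,"y":0,"z":15,"twist":0,"fingers":1},
    {"x":0,"y":0,"z":40,"twist":0,"fingers":1},
    {"x":0,"y":0,"z":65,"twist":0,"fingers":1},
    {"x":-10,"y":20,"z":90,"twist":0,"fingers":1},
    {"x":-25,"y":55,"z":110,"twist":0,"fingers":1},
    {"x":-45,"y":95,"z":120,"twist":0,"fingers":1},
  ],
)

```text
time: 36.7
ee_pos: [0.5096, 0.1158, 0.2189]
tcp_rot: [33.5, 88.7, 34.7]
wrist_force: [0.2, 0.8, 0.2]
opening: 0.0857
```

Request:
jog_arm(
  deltas=[
    {"x":-15,"y":40,"z":0,"twist":0,"fingers":1},
    {"x":-30,"y":80,"z":0,"twist":0,"fingers":1},
    {"x":-45,"y":120,"z":0,"twist":0,"fingers":1},
    {"x":-60,"y":160,"z":0,"twist":0,"fingers":1},
    {"x":-70,"y":190,"z":0,"twist":0,"fingers":1},
    {"x":-75,"y":200,"z":0,"twist":0,"fingers":1},
    {"x":-75,"y":200,"z":0,"twist":0,"fingers":1},
  ],
)

```text
time: 37.4
ee_pos: [0.4341, 0.3167, 0.2195]
tcp_rot: [33.4, 88.7, 34.7]
wrist_force: [0.3, -0.7, 0.2]
opening: 0.0852
```

Run:
```python
from h import *
st(); s=cam('scene'); cv2.imwrite('pics/f0.png',s['bgr']); crop(s,260,210,370,300,7,'f1.png'); t=cam('top'); crop(t,190,140,350,245,5,'f2.png')
# compare with initial
s0=cv2.imread('pics/scene0.png'); t0=cv2.imread('pics/top0.png')
def comp(a,b,box,thr,dark,n):
    r=[]
    for im in (a,b):
        g=cv2.cvtColor(im,cv2.COLOR_BGR2GRAY)[box[1]:box[3],box[0]:box[2]]
        m=((g<thr) if dark else (g>thr)).astype(np.uint8)
        k,l,stt,c=cv2.connectedComponentsWithStats(m); i=1+np.argmax(stt[1:,4]); r.append((c[i]+box[:2]).round(2))
    print(n,*r)
comp(t0,t['bgr'],(203,178,222,199),185,False,'filter top')
comp(t0,t['bgr'],(202,201,217,219),70,True,'knob top')
comp(s0,s['bgr'],(326,213,352,236),70,True,'knob scene')
comp(s0,s['bgr'],(305,222,332,250),170,False,'filter scene')
b=(298,196,332,229)
g=cv2.cvtColor(t['bgr'],cv2.COLOR_BGR2GRAY); k=8
up=cv2.resize(g[206:224,304:328],None,fx=k,fy=k,interpolation=cv2.INTER_CUBIC)
m=(up<110).astype(np.uint8); m=cv2.morphologyEx(m,cv2.MORPH_CLOSE,np.ones((9,9)))
cs,_=cv2.findContours(m,cv2.RETR_EXTERNAL,cv2.CHAIN_APPROX_NONE)
for c in cs:
    if cv2.contourArea(c)>2000:
        P=plane(t,(c[:,0,:]+.5)/k-.5+np.array([304,206]),.046)[:,:2]*1000; print('valve?',cv2.minAreaRect(P.astype(np.float32)))
```

```text
t 37.4 tcp [434.1 316.7 219.5] jaw yaw 91.29 x axis [ 0.018  0.013 -1.   ] F [ 0.3 -0.7  0.2] open 85.2 q [36.1  1.4  3.2 90.4 -0.  34.8]
filter top [212.99 188.53] [213.11 188.61]
knob top [212.15 209.2 ] [212.21 208.88]
knob scene [338.08 226.11] [337.82 226.31]
filter scene [320.31 229.46] [319.74 229.54]
valve? ((542.2395629882812, -277.1945495605469), (39.633934020996094, 49.88325881958008), 5.070120811462402)
```

View pics/f0.png

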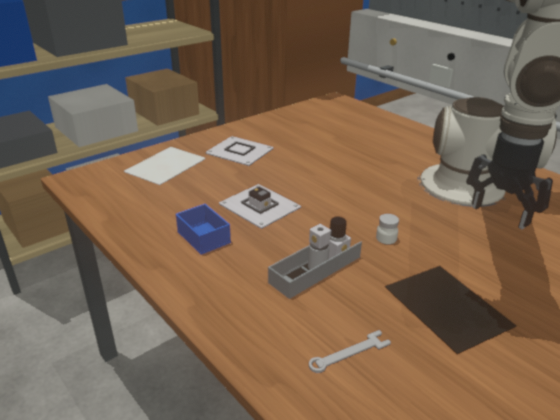

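View pics/f1.png

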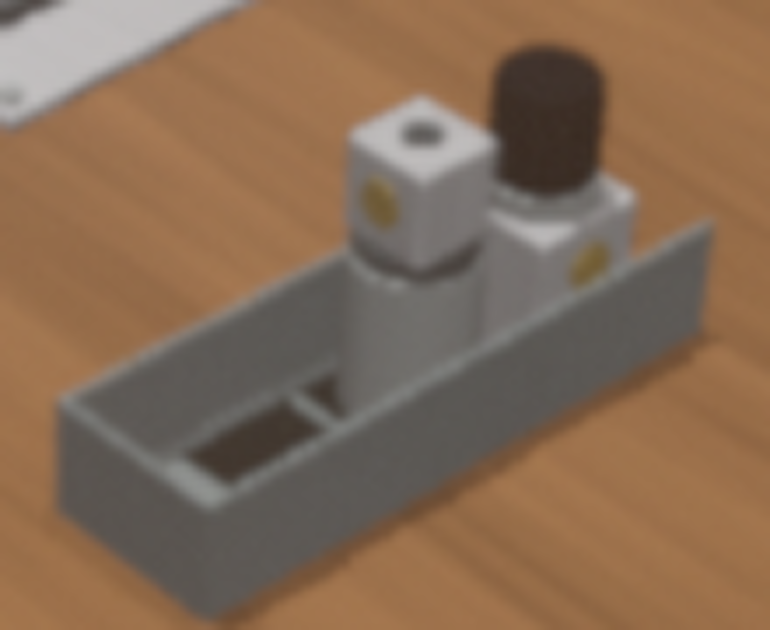

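View pics/f2.png

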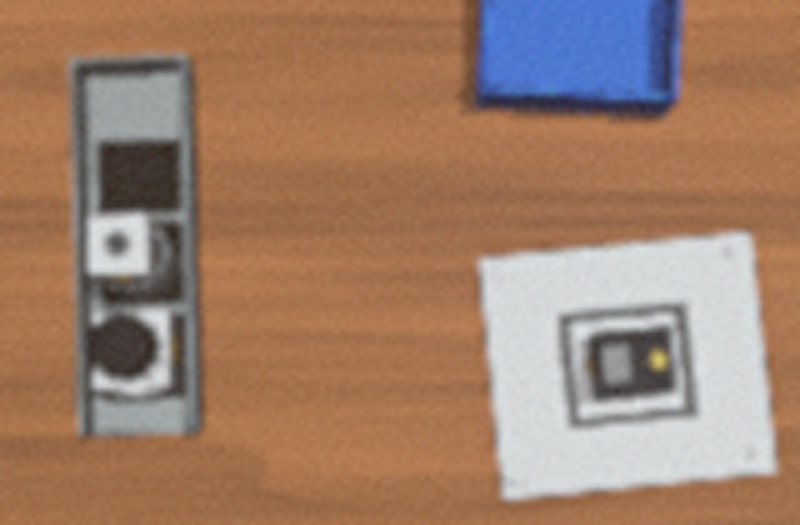

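Everything is in place. The filter and regulator are within about 0.6 px (1–2 mm) of where they started. The valve is about 2 mm from the frame centre with yaw 5.07° against the frame's 5.06°. The wrench, tin and bin look untouched, and the arm is clear.

```bash
python3 -c "
from workcell import ticket
print(ticket.job_done())"
```

```text
the job is handed in; nothing more can be done
None
```

The job is done and handed in, at about 37 s on the robot's clock; no verdict was reported. I stood the regulator and then the filter on the mat and set the valve into the frame of the nearest plate. I then put the filter and the regulator back on their own pads.

- **Valve:** it is flat in the frame, about 2 mm off centre and within 0.1° of square.
- **Regulator and filter:** both stand upright, within about 0.6 px (1–2 mm) of where they started in both cameras.
- **Other things:** the wrench, tin and bin look unmoved in the pictures, and the arm ended clear of everything.
- **Forces:** readings taken at the end of each move never went above about 8 N.
- **Tool tilt:** the tool slowly tilted to just over 1° over the run. All the parts still came down square.

No check failed or disagreed beyond the 2 mm camera calibration.

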